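# Reload the billet magazine

## Robot

A 6-joint arm with a two-finger parallel gripper is mounted at the origin on the work surface. World frame = base frame: x ahead of the robot, y to its left, z up, the work surface at z = 0. Lengths are in mm, angles in rad, forces in N, time in s.
With the tool pointing down it reaches from about 275 to 1000 mm from the base axis. Payload 8.4 kg.
Tool frame: the origin (TCP) lies midway between the tips of the shut fingers; the grasp point (between the pads) lies 19 mm behind it; z points along the fingers, y is the direction in which the jaws open and shut (so a half turn about z gives the same grasp; the last joint's range is limited). The gripper opens to 85 mm and grips with 20 to 120 N. Pads are 22 mm wide; open, the fingers measure 114 mm over their backs; the gripper's body (76 mm by 85 mm) begins 54 mm behind the grasp point. The pads swing forward as they close: fully open they stand 13 mm farther back than shut.
Start: joints at [-1.15, 0.353, 1.633, -0, 1.155, -0.002], TCP at [256.446, -569.968, 231.281] pointing down, gripper open.
Joint ranges: [-2.63, 2.63], [-0.92, 2.1], [0.06, 2.66], [-1.3, 4.44], [0, 2.69], [-3.02, 3.02]. Speed limits (rad/s): [2.22, 2.22, 2.79, 3.14, 3.14, 3.14].

## Interface

Orientations are given as [roll, pitch, yaw] about the fixed x, y, z axes, in that order (R = Rz(yaw) Ry(pitch) Rx(roll)).
In Python, from rig import r gives the robot as it stands.
- The arm moves only by the tool play_rows, never from a script. Its argument "moves" is a list of rows, each a list of 3 entries, a list of its own where there are three numbers: the turn, a rotation vector about the tool's x, y, z in degrees, then the shift along the tool's x, y, z in mm, then the opening, from 0 (shut) to 1 (fully open). A call has 1 to 20 rows; each row is the pose to reach, as a shift and turn from the pose measured when the call began, along the tool's axes at that moment; what a row does not reach only later rows make up. A row lasts 1/10 s, in which the tool goes at most 50 mm and 8.59 degrees, less where a joint would pass 70% of its speed; a pose out of reach is approached as far as the arm can. A call with a gripper value outside its range is refused whole. The fingers move at their own pace and stop on an object; "newtons" is the grip in N (left out, the last holds). Time passes only in rows, so rows that repeat a pose let the fingers close. It gives the time, the measured TCP pose, the force and the opening at its end, in the units of the state.
- r.sense(): the state, without advancing time (a new reading comes with each control period).
- r.grab_frame(name): name is "side" or "top"; returns a dict with "color" (400x640x3 uint8, red, green, blue), "K" (3x3 intrinsics, pixels), "k1" (the pictures are not rectified: a ray, as slopes to the right and down, at radius r is drawn at 1 + k1 r^2 times it, then the intrinsics apply), "rvec" (rotation vector, rad) and "tvec" (3), from world to camera coordinates, as OpenCV has them. Camera axes: x right, y down, z forward; pixel columns grow to the right and rows downward; lengths in mm; the calibration is good to about 2 mm. A picture is of the moment at which its call begins. There is no depth.
- r.sign_off(): hands the job in, once; it reports no verdict.
Trained networks look in a picture, given as the dict that the camera call returned (one of the last four; its "shot" number tells which), for a name from the list of things; names that differ only in an ending like _2 or _b are one class to them, and where a whole thing is asked for, a point or a joint stands for the part that bears it (a point fixed in the world has none). Each returns a list of dicts, best first, with "conf" (0 to 1); they miss things now and then, are a little off and sometimes report something else, mostly with a low value. They report only what shows in the picture. A call takes as long as a camera call.
- r.silhouettes(picture, name): "mask" (400x640 bool, what is visible of it) and "location" ([column, row] in pixels, amid what is visible of it).
The state is a dict: "clock": time; "qpos": joint angles; "qvel": joint speeds; "joint_efforts": joint torques, N m; "eef_pos": TCP position; "tcp_rot": TCP orientation; "contact_force": force on the tool from outside, world axes, zero at the start; "wrist_torque": the same for the moment, N m; "opening": opening from 0.0 (shut) to 1.0 (fully open).
Only numpy, scipy, OpenCV 4.12 (cv2) and the standard library are available. Lean on these libraries where they do the work, as an engineer would, in place of code of your own. Each camera call takes 0.05 s, during which the arm holds its last target.

## Task

Reload the billet magazine on the bench: turn its two turn buttons aside, lift the cover out of its frame and lay it flat, handle up, on the empty rubber mat, then lay every sawn billet from the other mat crosswise and flat on the channel floor, ahead of the follower. Push the follower up along its centre line (it jams if pushed to one side) until the billets stand in one closed row, without gaps, against the front stop. Then refit the cover, fully down in its frame, turn both buttons back square across its edges, and leave the other things on the bench undisturbed.

Things in the scene. Friction and masses are not known exactly. Their poses are not given: they have to be found in the camera images.
- magazine: Fixed grey billet magazine, 370 x 250 mm, rim top 65 mm high. Origin: centre of its underside on the bench; x runs along the channel to the front stop, y to the left, z up. Under the cover is an open channel: floor at z = 14 mm, side walls at y = +-56 mm, rear wall at x = -150 mm, front stop at x = +150 mm. Guide grooves, 9.5 mm high, run along the foot of the side walls, out to y = +-64 mm.
- front_stop (a point): Foot of the front stop at mid-width: the channel's front wall, x = +150 mm, y = 0, at floor height (14 mm). Axes as the magazine.
- frame_seat (a point): Centre of the cover's seat: a ledge 60 mm above the bench all round the channel, inside a rebate 324 x 136 mm and 5 mm deep. The cover lies in it with 4 mm play all round, its top flush with the rim (65 mm). Axes as the magazine.
- button_left (a joint): Turn button on the left (+y) rim: steel bar 70 x 18 x 12 mm on a vertical pivot through its middle, at x = 0, y = +92 mm of the magazine; underside 66.5, top 78.5 mm above the bench. In rad, anticlockwise from above, -1.6 to 1.6; at 0 it lies along the magazine's y, across the cover's edge; near +-1.57 it lies along the rim; it clears the cover beyond 1.15 either way. Friction (0.06 N m) holds it.
- button_right (a joint): The same on the right (-y) rim, pivot at x = 0, y = -92 mm of the magazine.
- cover_grip (a point): Centre of the cover's handle bar. Cover: aluminium plate 316 (x) x 128 (y) x 5 mm, 0.6 kg; in its middle a black bow handle: bar 110 mm long (x), 12 mm wide (y), 12 mm high, its centre (this point) 37 mm above the plate's underside, 26 mm of clear space under the bar between two end posts 12 mm thick. x along the plate's length, z up. Fitted, this point is 97 mm above the bench.
- follower_push (a point): Centre of the rear push face of the follower's boss (30 mm wide), 15 mm above the channel floor; x is the push direction (magazine +x). Follower: loose steel slide, 0.7 kg: shoe plate 44 (x) x 125 x 8 mm captive in the grooves with 1.5 mm play, face plate 107 mm wide, boss and plate 30 mm high in all, front 44 mm ahead of this point. Pushes with about 2 to 10 N, low down; wedges if pushed some 20 mm or more off-centre (a push at the centre frees it).
- mat_cover: Empty black rubber mat on the bench, 340 (x) x 170 (y) x 3 mm, on one side of the magazine (left or right); origin at the centre of its underside; fixed. The cover is to be laid here.
- mat_blanks: A second mat of the same size, on the other side of the magazine, on which the billets lie; origin at the centre of its underside; fixed.
- blank1_c (a point): Centre of a sawn aluminium billet, 28 mm (its x) x 100 mm (its y) x 34 mm high (z), 0.25 kg, lying flat. Two or three billets are there; an absent one has no reading. In the magazine it lies with its length across the channel.
- blank2_c (a point): Centre of a sawn aluminium billet, 28 mm (its x) x 100 mm (its y) x 34 mm high (z), 0.25 kg, lying flat. Two or three billets are there; an absent one has no reading. In the magazine it lies with its length across the channel.
- blank3_c (a point): Centre of a sawn aluminium billet, 28 mm (its x) x 100 mm (its y) x 34 mm high (z), 0.25 kg, lying flat. Two or three billets are there; an absent one has no reading. In the magazine it lies with its length across the channel.
- toolholder: Bystander: dark steel tool holder standing upright, 62 mm wide, 135 mm high; origin at the centre of its foot.
- oilcan: Bystander: grey plastic oil bottle, 60 mm wide, 150 mm high; origin at the centre of its foot.
- file: Bystander: file with a wooden handle, 220 mm long, lying on the bench; origin at its underside near the middle.

How it is judged (in metres and radians):
On the way, in this order (a step that is already met when the one before it is completed fails the run):
1. both turn buttons are turned aside, clear of the cover (more than 1.2 rad either way) ((value of joint button_left above 1.2 rad or value of joint button_left below -1.2 rad) and (value of joint button_right above 1.2 rad or value of joint button_right below -1.2 rad)), for 0.2 s.
2. the cover lies flat, handle up, on the empty mat (height (world z) of cover_grip below 0.05 m and angle between cover_grip's own z axis and vertical below 0.08 rad and horizontal distance between cover_grip and mat_cover below 0.08 m), for 0.3 s.
3. all billets lie in the channel ahead of the follower, in a closed row against the front stop (z of blank1_c in the frame of magazine between 0.026 and 0.035 m and y of blank1_c in the frame of magazine between -0.012 and 0.012 m and x of each of blank1_c, blank2_c, blank3_c in the frame of magazine below 0.15 m and x of each of blank1_c, blank2_c, blank3_c in the frame of follower_push above 0.05 m and z of blank2_c in the frame of magazine between 0.026 and 0.035 m and y of blank2_c in the frame of magazine between -0.012 and 0.012 m and z of blank3_c in the frame of magazine between 0.026 and 0.035 m and y of blank3_c in the frame of magazine between -0.012 and 0.012 m and x of follower_push in the frame of magazine above 0.014 m and (x of blank1_c in the frame of magazine above -1 m or x of follower_push in the frame of magazine above 0.042 m) and (x of blank2_c in the frame of magazine above -1 m or x of follower_push in the frame of magazine above 0.042 m) and (x of blank3_c in the frame of magazine above -1 m or x of follower_push in the frame of magazine above 0.042 m)), for 0.3 s.
4. the cover is back in its frame, fully down (z of cover_grip in the frame of magazine between 0.094 and 0.0995 m and horizontal distance between cover_grip and magazine below 0.01 m and angle between cover_grip's own z axis and vertical below 0.03 rad and angle between the x axis of cover_grip and the x axis of magazine, either way round below 0.1 rad), for 0.3 s.
At the end, for the whole second after the job is handed in: All billets present lie flat on the channel floor ahead of the follower, in a closed row against the front stop (8 mm of gaps in all at most), the cover is fully down in its frame (within 2.5 mm, flat), and both buttons lie across its edges (within 0.4 rad of square) (all of step 3 and all of step 4 and value of joint button_left between -0.4 and 0.4 rad and value of joint button_right between -0.4 and 0.4 rad); the robot touches nothing.
It fails at once if the tool holder is knocked aside (more than 30 mm) (distance of toolholder from where it was at the start of the episode above 0.03 m).
It fails at once if the oil bottle is knocked aside (more than 30 mm) (distance of oilcan from where it was at the start of the episode above 0.03 m).
It fails at once if the file is knocked aside (more than 30 mm) (distance of file from where it was at the start of the episode above 0.03 m).
Of blank1, blank2, blank3 only 2 to 3 are there at a start; the rules pass over those that are not, and their reading is None.
At some moment in a run one of blank1, blank2, blank3, cover may be knocked a few centimetres aside while the robot is not near it.
It also fails if it takes over 210 s, if anything falls off the work surface, if the arm or the gripper's body presses on something with over 40 N, if the wrist force passes 120 N, or if a joint passes its speed limit or range.

## Working session

There is one attempt and no reset: what is moved stays moved. The work goes in short steps, Python scripts to look and compute and a tool call to move; the robot and the scene stay as the last step left them, time stands still between calls to the robot, and variables do not carry over. Pictures are saved under pics/ and viewed, and the job is handed in when it is done.

Besides the shell and the picture viewer there is one more tool, called by a JSON object that holds its "method" and its "body", one argument or row to a line. play_rows: Moves the arm, as the interface text tells. Its arguments: {"type":"object","properties":{"moves":{"type":"array"},"newtons":{"type":"number"}},"required":["moves"]}

```bash
ls; mkdir -p pics
python3 - <<'E'
from rig import r
import cv2
print(r.sense())
for n in("side","top"):
    f=r.grab_frame(n); cv2.imwrite(f"pics/a_{n}.png",f["color"][:,:,::-1]); print(n,f["K"],f["k1"],f["rvec"],f["tvec"],f["shot"])
E
```

```text
pics
{'clock': 0.0, 'qpos': array([-1.15040006e+00,  3.53693015e-01,  1.63412600e+00,  4.06733007e-05,
        1.15518268e+00, -2.35883489e-03]), 'qvel': array([ 0.0004155 ,  0.00023953, -0.00024001,  0.00056347,  0.00115451,
        0.00030416]), 'joint_efforts': array([-9.95252558e-04, -6.05247474e+01, -3.42056394e+01,  3.69322015e-05,
        9.52644245e-03,  2.44294398e-05]), 'eef_pos': array([ 256.26559868, -569.5330422 ,  230.53713156]), 'tcp_rot': array([-3.14018370e+00, -4.05111606e-05,  4.22738625e-01]), 'contact_force': array([ 0.21468732, -0.45643605,  0.0098    ]), 'wrist_torque': array([ 0.03043917,  0.00106914, -0.03861586]), 'opening': 0.9988533727364028}
side [[411.90577577   0.         322.31192143]
 [  0.         411.90577577 206.90640083]
 [  0.           0.           1.        ]] -0.09734793935757248 [ 0.92291779 -2.4040402   1.16331704] [ 437.5144486   264.13213953 1088.65398387] 1
top [[434.12838796   0.         315.78859207]
 [  0.         434.12838796 199.38284914]
 [  0.           0.           1.        ]] -0.07819657673005162 [ 2.16454784 -2.19288883  0.04144836] [  95.37850025  535.14160716 1202.09936504] 2
```

View pics/a_side.png

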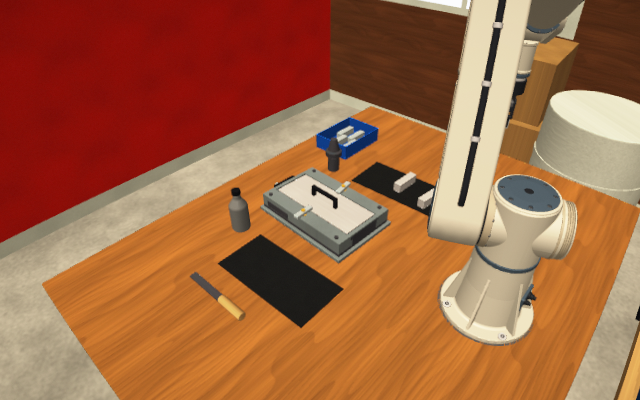

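View pics/a_top.png

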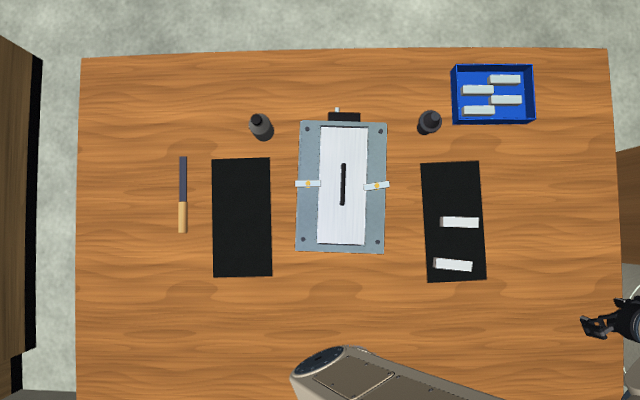

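The top view (up = world +x, left = +y) shows the magazine at about (342,185), its handle at (342,184) and the buttons at (307,184) and (376,185). The empty mat is at (241,217). Two billets lie on the right mat at (460,222) and (454,265). The billets in the blue box are not part of the job.

```bash
cat > h.py <<'E'
import numpy as np, cv2
from scipy.spatial.transform import Rotation as Ro
from scipy.optimize import least_squares
def proj(f,P):
    P=np.atleast_2d(np.array(P,float)); R=cv2.Rodrigues(np.array(f["rvec"],float))[0]
    c=P@R.T+np.array(f["tvec"]).ravel(); s=c[:,:2]/c[:,2:]; r2=(s**2).sum(1,keepdims=True)
    s=s*(1+f["k1"]*r2); K=np.array(f["K"]); return s*[K[0,0],K[1,1]]+[K[0,2],K[1,2]]
def back(f,uv,z):
    uv=np.atleast_2d(np.array(uv,float)); K=np.array(f["K"])
    d=(uv-[K[0,2],K[1,2]])/[K[0,0],K[1,1]]; s=d.copy()
    for _ in range(20): s=d/(1+f["k1"]*(s**2).sum(1,keepdims=True))
    R=cv2.Rodrigues(np.array(f["rvec"],float))[0]; t=np.array(f["tvec"]).ravel()
    o=-R.T@t; w=np.c_[s,np.ones(len(s))]@R; return o+w*((z-o[2])/w[:,2])[:,None]
def rect(mask):
    c=max(cv2.findContours(mask.astype(np.uint8),cv2.RETR_EXTERNAL,cv2.CHAIN_APPROX_NONE)[0],key=cv2.contourArea)
    return c[:,0,:].astype(float)
def minrect(f,mask,z):
    """min-area rect of the mask outline on plane z: centre, sizes, angle of long side"""
    p=back(f,rect(mask),z)[:,:2].astype(np.float32)
    b=cv2.boxPoints(cv2.minAreaRect(p)); e=[b[1]-b[0],b[2]-b[1]]; l=[np.linalg.norm(x) for x in e]
    v=e[int(np.argmax(l))]; a=np.arctan2(v[1],v[0]); a=(a+np.pi/2)%np.pi-np.pi/2
    return b.mean(0),sorted(l),a
E
python3 - <<'E'
from rig import r
from h import *
np.set_printoptions(precision=1,suppress=True)
for n in("top","side"):
    f=r.grab_frame(n); 
    for nm,z in [("magazine",65),("cover_grip",65),("button_left",78),("button_right",78),("mat_cover",3),("mat_blanks",3),("blank1_c",34),("follower_push",29),("toolholder",0),("oilcan",0),("file",0)]:
        for d in r.silhouettes(f,nm):
            m=d["mask"]; c,l,a=minrect(f,m,z)
            print(n,nm,round(d["conf"],2),np.array(d["location"]),int(m.sum()),"ctr",c,"len",np.array(l),"ang %.3f"%a)
    im=f["color"][:,:,::-1]
    x0,y0,x1,y1=(285,95,400,265) if n=="top" else (225,120,445,270)
    k=3.4
    cv2.imwrite(f"pics/b_{n}.png",cv2.resize(im[y0:y1,x0:x1],None,fx=k,fy=k,interpolation=cv2.INTER_CUBIC))
E
```

```text
top magazine 0.74 [320.4 184.9] 6635 ctr [588.1  15.6] len [254.6 395.6] ang -0.045
top cover_grip 0.73 [340.6 186. ] 5585 ctr [570.7  16.5] len [132.9 319. ] ang -0.049
top button_left 0.63 [259.3 124.1] 532 ctr [731.4 234. ] len [57.1 82. ] ang 0.452
top button_left 0.52 [307.5 182.7] 172 ctr [575.6 111.4] len [18.8 67. ] ang 1.556
top button_left 0.28 [321.7 184.4] 6671 ctr [586.7  16.1] len [251.7 390.9] ang -0.049
top button_right 0.64 [373.4 184.5] 163 ctr [567.6 -75. ] len [17.8 67.7] ang -1.442
top button_right 0.41 [320.7 182.6] 6550 ctr [586.6  16. ] len [251.7 390.9] ang -0.050
top mat_cover 0.88 [241.  217.8] 6960 ctr [489.9 302.8] len [173.6 341.6] ang 0.009
top mat_blanks 0.73 [340.3 185.1] 5425 ctr [577.8  14.3] len [135.5 332.6] ang -0.050
top mat_blanks 0.57 [452.5 212.9] 6200 ctr [ 471.3 -300.6] len [171.8 340.8] ang 0.029
top blank1_c 0.95 [452.3 263.1] 449 ctr [ 353.4 -283.7] len [ 33.1 110.1] ang 1.419
top toolholder 0.74 [428.2 120.6] 475 ctr [ 756.2 -237.1] len [65.4 77.4] ang -0.814
top toolholder 0.62 [459.3 221.6] 391 ctr [ 467.4 -315. ] len [ 28.4 109.4] an
[... 483 characters left out ...]
7.3 347.2] ang 0.008
side mat_blanks 0.77 [389.6 182.5] 1734 ctr [ 479.9 -305.6] len [172.9 326.2] ang 0.016
side blank1_c 0.62 [425.2 200.5] 158 ctr [ 352.9 -264.2] len [41.7 98.6] ang -1.229
side blank1_c 0.19 [236.2 212.2] 735 ctr [789.7 199.5] len [ 65.1 245.4] ang -0.608
side follower_push 0.56 [324.6 222.6] 4593 ctr [588.4 -10. ] len [325.6 439.1] ang -0.052
side toolholder 0.86 [333.5 154.7] 373 ctr [ 815.6 -320.6] len [ 63.  264.1] ang -0.844
side toolholder 0.61 [224.1 300.3] 601 ctr [563.1 458.2] len [ 32.4 222.6] ang 0.006
side oilcan 0.74 [238.1 214.3] 727 ctr [825.6 174.4] len [ 68.  254.6] ang -0.586
side file 0.62 [219.8 301.9] 539 ctr [566.8 459.3] len [ 27.2 226. ] ang 0.013
```

View pics/b_top.png

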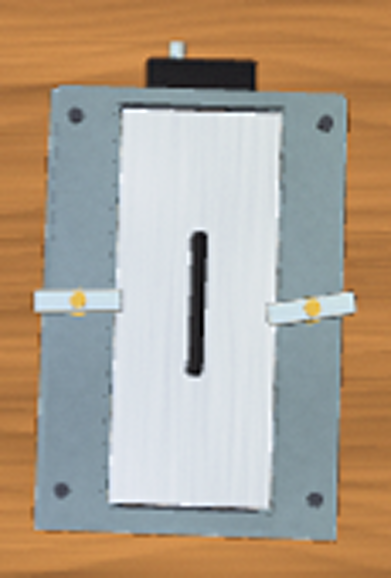

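View pics/b_side.png

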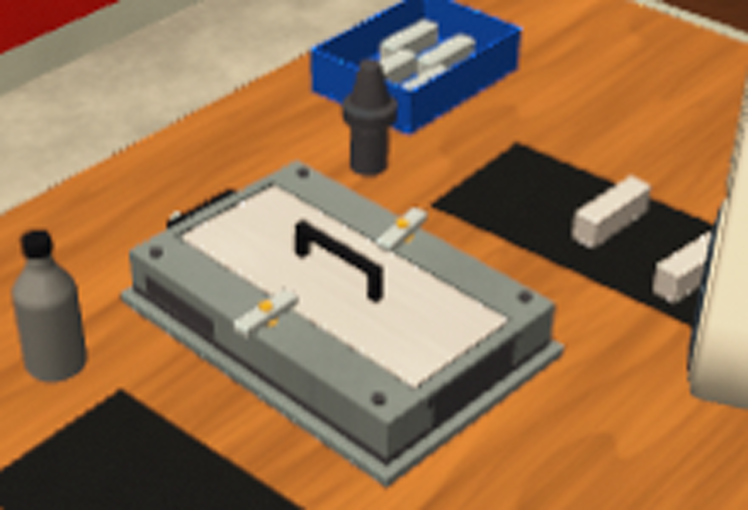

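Run:
```python
from rig import r
from h import *
np.set_printoptions(precision=1,suppress=True)
ft=r.grab_frame("top"); fs=r.grab_frame("side")
def T(p): return (np.array(p)+.5)/3.4+[285,95]-.5
def S(p): return (np.array(p)+.5)/3.4+[225,120]-.5
def ana(name,p):
    c=p.mean(0); e=p[[0,1]].mean(0)-p[[3,2]].mean(0); print(name,"c",c[:2],"yaw %.4f"%np.arctan2(e[1],e[0]),"L",np.linalg.norm(e),"W",np.linalg.norm(p[[0,3]].mean(0)-p[[1,2]].mean(0)))
ana("rim top",back(ft,T([(51,87),(346,94),(335,540),(34,529)]),65))
ana("screws top",back(ft,T([(76,116),(326,123),(315,499),(61,490)]),65))
ana("cover top",back(ft,T([(122,109),(281,112),(269,508),(108,502)]),65))
ana("screws side",back(fs,S([(155,252),(303,173),(526,297),(378,398)]),65))
ana("rim side",back(fs,S([(131,252),(296,163),(553,306),(388,424)]),65))
ana("cover side",back(fs,S([(180,235),(276,184),(507,321),(417,387)]),65))
for n,a in (("piv top",T([(78,299),(313,307)])),): 
    p=back(ft,a,78.5+2); print(n,p,p.mean(0),np.linalg.norm(p[0]-p[1]))
p=back(fs,S([(265,305),(403,222)]),80.5); print("piv side",p,p.mean(0),np.linalg.norm(p[0]-p[1]))
h=back(ft,T([(200,235),(194,373)]),103); print("handle top",h,h.mean(0))
# button ends
print("bl ends",back(ft,T([(34,301),(122,300)]),78.5)); print("br ends",back(ft,T([(269,314),(354,302)]),78.5))
```

```text
rim top c [569.   18.8] yaw -0.0475 L 355.35294301967764 W 237.39688020578654
screws top c [572.9  16.3] yaw -0.0508 L 300.07752915985554 W 200.65236025348
cover top c [572.4  15.9] yaw -0.0491 L 315.5753704719726 W 127.35652781824469
screws side c [576.2   7.8] yaw -0.0487 L 301.65627548374283 W 200.6470128938805
rim side c [571.7  12.7] yaw -0.0519 L 347.23663139246105 W 225.56083028710088
cover side c [572.5   9.2] yaw -0.0605 L 318.5896747985503 W 128.09281288500947
piv top [[577.7 108.3  80.5]
 [568.8 -75.9  80.5]] [573.2  16.2  80.5] 184.42967982729954
piv side [[580.2 101.7  80.5]
 [570.3 -84.2  80.5]] [575.3   8.7  80.5] 186.2090795179546
handle top [[623.7  12.6 103. ]
 [517.2  19.  103. ]] [570.4  15.8 103. ]
bl ends [[576.8 143.1  78.5]
 [576.6  73.8  78.5]]
br ends [[ 563.9  -41.5   78.5]
 [ 572.5 -108.4   78.5]]
```

```bash
cat >> h.py <<'E'
def plan(r,xyz,yaw,s=None):
    """tool-frame turn (deg) & shift (mm) from present pose to world TCP xyz, tool down at yaw"""
    s=s or r.sense(); R0=Ro.from_euler("xyz",s["tcp_rot"]); R1=Ro.from_euler("xyz",[np.pi,0,yaw])
    t=np.degrees((R0.inv()*R1).as_rotvec()); d=R0.inv().apply(np.array(xyz)-s["eef_pos"])
    print("at",np.round(s["eef_pos"],1),np.round(s["tcp_rot"],4),"-> turn",np.round(t,2),"shift",np.round(d,1)); return t,d
MC=np.array([574.,12.]); MY=-0.0495
def mag(x,y,c=None):
    c=MC if c is None else c
    return c+np.array([np.cos(MY)*x-np.sin(MY)*y,np.sin(MY)*x+np.cos(MY)*y])
E
python3 - <<'E'
from rig import r
from h import *
plan(r,[569,-80,180],1.5213)
E
```

```text
at [ 256.4 -570.   231.3] [-3.1415  0.      0.4228] -> turn [ -0.    -0.   -62.94] shift [ 486.1 -318.6   51.3]
```

{"method": "play_rows", "body": {
  "moves": [
    [[0,0,-8],[40,-26,0],0.45],
    [[0,0,-16],[80,-52,0],0.45],
    [[0,0,-24],[120,-79,0],0.45],
    [[0,0,-32],[160,-105,0],0.45],
    [[0,0,-40],[200,-131,0],0.45],
    [[0,0,-46],[240,-157,0],0.45],
    [[0,0,-52],[280,-184,10],0.45],
    [[0,0,-57],[320,-210,20],0.45],
    [[0,0,-63],[360,-236,30],0.45],
    [[0,0,-63],[400,-262,40],0.45],
    [[0,0,-63],[440,-288,50],0.45],
    [[0,0,-63],[470,-308,51],0.45],
    [[0,0,-63],[486,-318.6,51.3],0.45],
    [[0,0,-63],[486,-318.6,51.3],0.45],
    [[0,0,-63],[486,-318.6,51.3],0.45]
  ]
}}

```text
clock: 2.9
eef_pos: [568.7, -80.0, 179.9]
tcp_rot: [-3.141, 0.0, 1.523]
contact_force: [0.3, -0.4, 1.1]
opening: 0.449
```

Run:
```python
from rig import r
from h import *
np.set_printoptions(precision=1,suppress=True)
s=r.sense()
for n,(x0,y0,x1,y1) in (("top",(300,90,460,270)),("side",(240,60,440,270))):
    f=r.grab_frame(n); im=f["color"][:,:,::-1].copy()
    R=Ro.from_euler("xyz",s["tcp_rot"]); 
    k=3.4 if n=="top" else 2.8
    im=cv2.resize(im[y0:y1,x0:x1],None,fx=k,fy=k,interpolation=cv2.INTER_CUBIC)
    for off in ([0,0,0],[0,0,-73],[0,19,0],[0,-19,0],[0,0,-19]):
        p=proj(f,s["eef_pos"]+R.apply(off))[0]; q=((p+.5-[x0,y0])*k-.5).astype(int); cv2.circle(im,tuple(int(v) for v in q),3,(0,0,255) if off[2]==0 else (0,255,0),-1)
    cv2.imwrite(f"pics/c_{n}.png",im)
```

```text
(no output)
```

View pics/c_top.png

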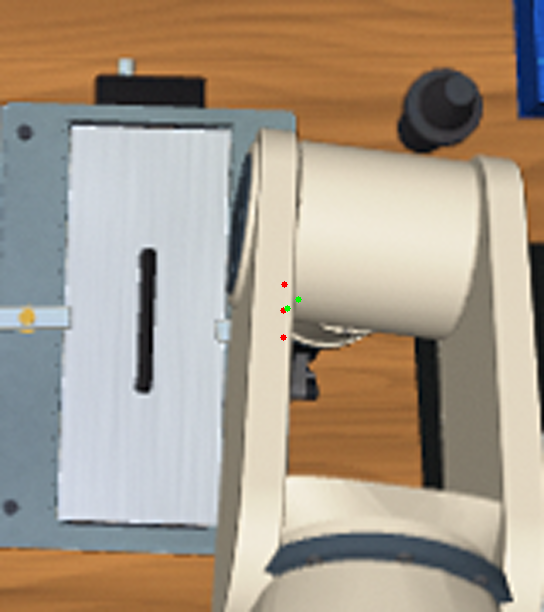

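View pics/c_side.png

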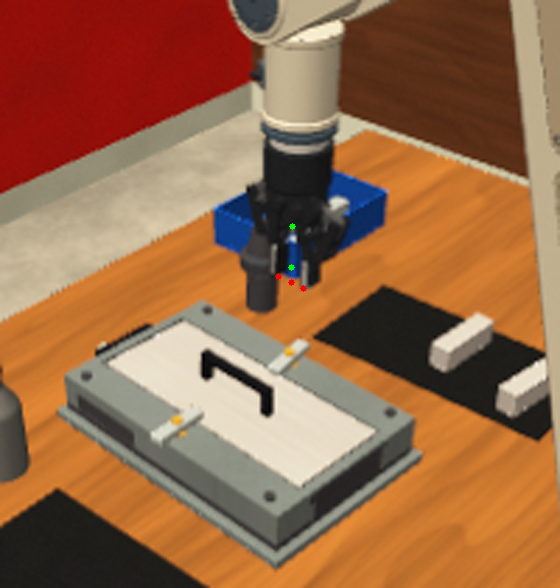

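Run:
```python
from rig import r
from h import *
s=r.sense()
f=r.grab_frame("side"); im=f["color"][:,:,::-1]
x0,y0,x1,y1=315,110,375,190;k=8
cv2.imwrite("pics/d.png",cv2.resize(im[y0:y1,x0:x1],None,fx=k,fy=k,interpolation=cv2.INTER_CUBIC))
R=Ro.from_euler("xyz",s["tcp_rot"])
for off in ([0,0,0],[11,0,0],[-11,0,0],[11,19,-7],[-11,19,-7],[11,-19,-7],[-11,-19,-7]):
    p=proj(f,s["eef_pos"]+R.apply(off))[0]; print(off,np.round((p+.5-[x0,y0])*k-.5))
```

```text
[0, 0, 0] [234. 406.]
[11, 0, 0] [216. 417.]
[-11, 0, 0] [253. 396.]
[11, 19, -7] [182. 384.]
[-11, 19, -7] [219. 364.]
[11, -19, -7] [252. 420.]
[-11, -19, -7] [289. 399.]
```

View pics/d.png

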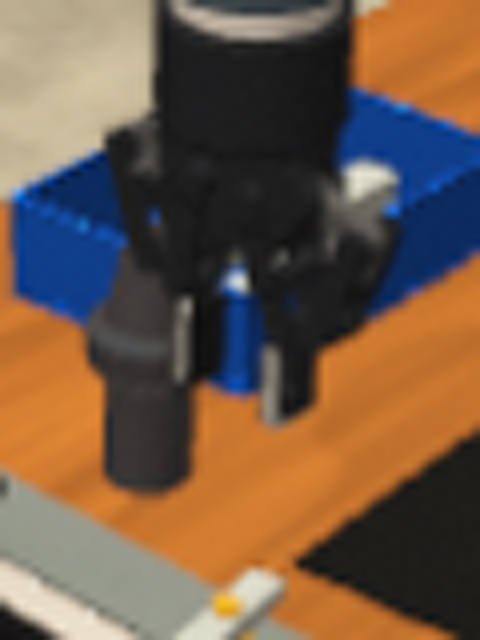

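{"method": "play_rows", "body": {
  "moves": [
    [[0,0,-4],[1,0,30],0.35],
    [[0,0,-8],[1,0,60],0.35],
    [[0,0,-8],[1,0,85],0.35],
    [[0,0,-8],[1,0,90],0.35],
    [[0,0,-8],[1,0,90],0.35],
    [[0,0,-8],[1,0,90],0.35]
  ]
}}

```text
clock: 3.65
eef_pos: [569.1, -80.6, 91.3]
tcp_rot: [3.14, 0.001, 1.66]
contact_force: [0.8, 0.1, 0.8]
opening: 0.35
```

```bash
cat > look.py <<'E'
import sys
from rig import r
from h import *
# look.py cam out x0 y0 x1 y1 k
def look(n,out,x0,y0,x1,y1,k,pts=()):
    f=r.grab_frame(n); im=cv2.resize(f["color"][y0:y1,x0:x1,::-1],None,fx=k,fy=k,interpolation=cv2.INTER_CUBIC)
    for P in pts:
        q=(proj(f,P)[0]+.5-[x0,y0])*k-.5; cv2.circle(im,(int(q[0]),int(q[1])),3,(0,0,255),-1)
    cv2.imwrite("pics/"+out+".png",im); return f
if __name__=="__main__":
    a=sys.argv; look(a[1],a[2],*[int(v) for v in a[3:7]],float(a[7]))
    s=r.sense(); print(s["eef_pos"].round(1),s["tcp_rot"].round(3),s["opening"],s["qpos"].round(2),s["clock"])
E
python3 look.py side e1 300 110 400 200 7
```

```text
[569.3 -80.5  91.5] [3.14e+00 1.00e-03 1.66e+00] 0.34984615390299934 [-0.14  0.44  1.85 -0.    0.84 -0.23] 3.7
```

View pics/e1.png

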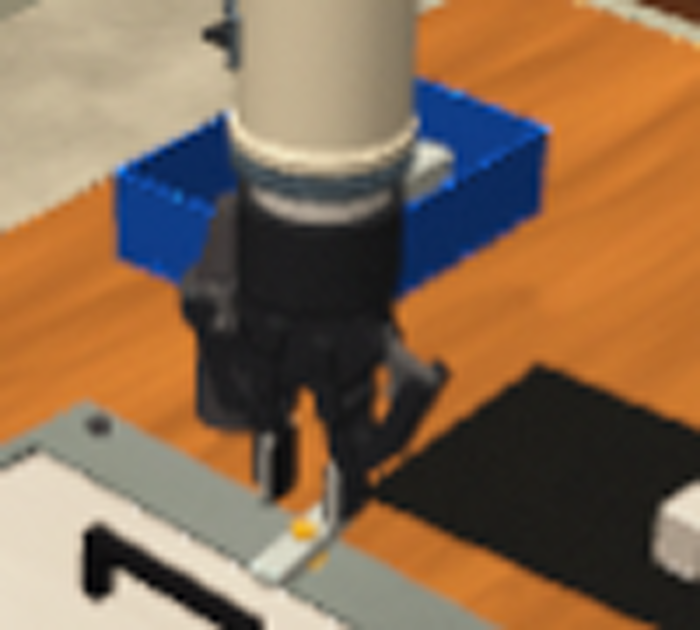

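{"method": "play_rows", "body": {
  "moves": [
    [[0,0,0],[0,0,8],0.35],
    [[0,0,0],[0,0,16],0.35],
    [[0,0,0],[0,0,23.5],0.35],
    [[0,0,0],[0,0,23.5],0.35],
    [[0,0,0],[0,0,23.5],0.35]
  ]
}}

```text
clock: 4.2
eef_pos: [569.1, -80.4, 67.6]
tcp_rot: [3.14, 0.001, 1.66]
contact_force: [-0.3, 0.6, -0.5]
opening: 0.349
```

```bash
python3 look.py side e2 300 110 400 200 7
```

```text
[569.3 -80.4  67.9] [3.14e+00 1.00e-03 1.66e+00] 0.35200752366933263 [-0.14  0.48  1.87 -0.    0.79 -0.23] 4.25
```

View pics/e2.png

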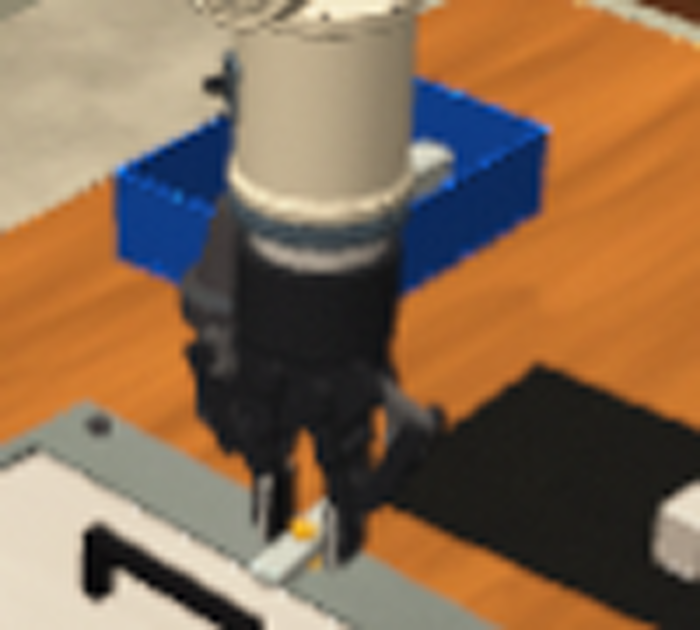

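The jaws straddle the right button (pivot at zoomed (302,530)), so I turn it now.

{"method": "play_rows", "body": {
  "moves": [
    [[0,0,-8],[0,0,0],0.35],
    [[0,0,-16],[0,0,0],0.35],
    [[0,0,-24],[0,0,0],0.35],
    [[0,0,-32],[0,0,0],0.35],
    [[0,0,-40],[0,0,0],0.35],
    [[0,0,-48],[0,0,0],0.35],
    [[0,0,-56],[0,0,0],0.35],
    [[0,0,-64],[0,0,0],0.35],
    [[0,0,-72],[0,0,0],0.35],
    [[0,0,-80],[0,0,0],0.35],
    [[0,0,-86],[0,0,0],0.35],
    [[0,0,-92],[0,0,0],0.35],
    [[0,0,-92],[0,0,0],0.35],
    [[0,0,-92],[0,0,0],0.35]
  ]
}}

```text
clock: 5.65
eef_pos: [570.1, -80.3, 68.3]
tcp_rot: [-3.141, 0.003, -3.02]
contact_force: [2.8, 2.6, 0.2]
opening: 0.348
```

```bash
python3 look.py side e3 300 110 400 200 7; python3 -c "
from rig import r;print(r.sense()['contact_force'])"
```

```text
[570.  -80.3  68.3] [-3.141e+00  3.000e-03 -3.020e+00] 0.35616314562398743 [-0.14  0.48  1.87  0.    0.79 -1.84] 5.7
[2.28864674 3.05641678 0.44978721]
```

View pics/e3.png

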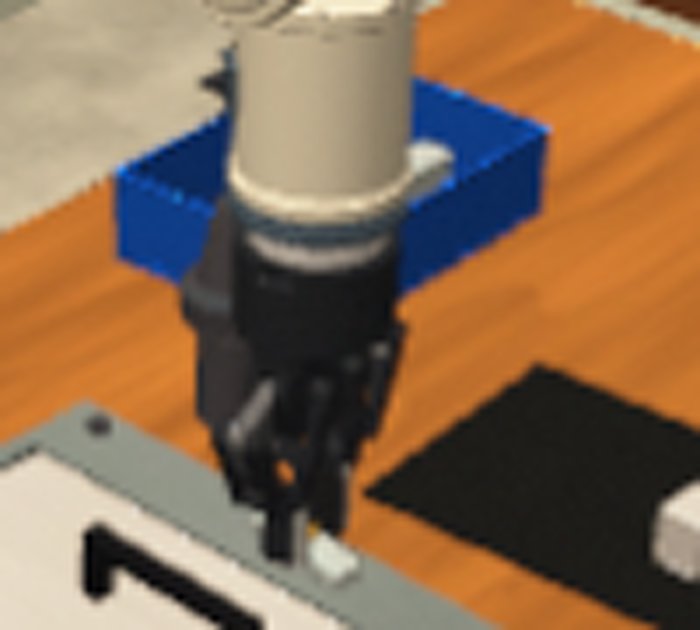

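Run:
```python
from rig import r
from h import *
plan(r,[578.5,104,130],1.556);plan(r,[578.5,104,68],1.556)
```

```text
at [570.  -80.3  68.3] [-3.1409e+00  2.9000e-03 -3.0198e+00] -> turn [ 0.11  0.16 97.83] shift [-31.  181.8 -61.7]
at [570.  -80.3  68.3] [-3.1409e+00  2.9000e-03 -3.0198e+00] -> turn [ 0.11  0.16 97.83] shift [-30.8 181.9   0.3]
```

{"method": "play_rows", "body": {
  "moves": [
    [[0,0,0],[0,0,-20],0.35],
    [[0,0,0],[0,0,-45],0.35],
    [[0,0,8],[0,0,-75],0.35],
    [[0,0,16],[-6,30,-75],0.35],
    [[0,0,24],[-11,65,-75],0.35],
    [[0,0,32],[-17,100,-75],0.35],
    [[0,0,40],[-24,140,-75],0.35],
    [[0,0,48],[-31,181.8,-75],0.35],
    [[0,0,56],[-31,181.8,-70],0.35],
    [[0,0,64],[-31,181.8,-60],0.35],
    [[0,0,72],[-31,181.8,-50],0.35],
    [[0,0,80],[-31,181.8,-40],0.35],
    [[0,0,88],[-31,181.8,-30],0.35],
    [[0,0,97.8],[-31,181.8,-23],0.35],
    [[0,0,97.8],[-31,181.8,-23],0.35],
    [[0,0,97.8],[-31,181.8,-23],0.35]
  ]
}}

```text
clock: 7.3
eef_pos: [578.3, 103.6, 91.2]
tcp_rot: [3.139, 0.001, 1.559]
contact_force: [-0.1, -0.1, 0.4]
opening: 0.35
```

```bash
python3 look.py side e4 240 130 340 220 7
```

```text
[578.6 103.7  91.5] [3.139e+00 1.000e-03 1.559e+00] 0.3449896604172652 [ 0.18  0.46  1.83 -0.    0.85  0.19] 7.35
```

View pics/e4.png

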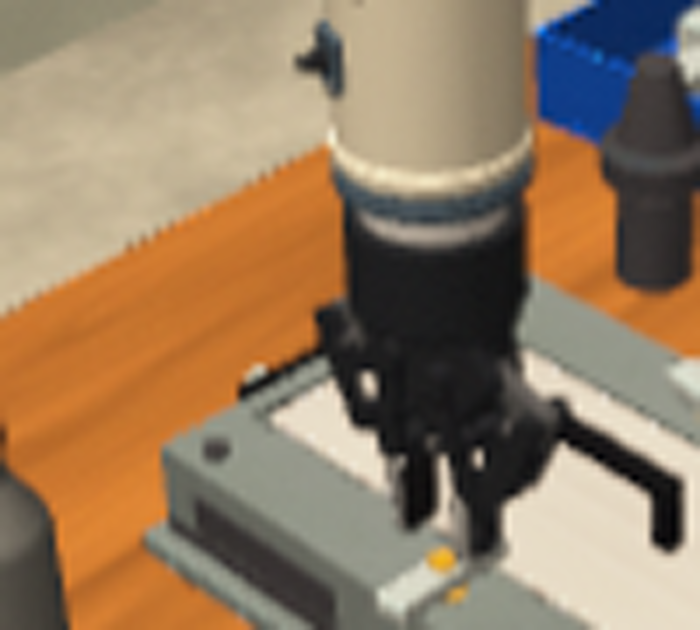

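{"method": "play_rows", "body": {
  "moves": [
    [[0,0,0],[2,0,8],0.35],
    [[0,0,0],[2,0,16],0.35],
    [[0,0,0],[2,0,23.5],0.35],
    [[0,0,0],[2,0,23.5],0.35],
    [[0,0,8],[2,0,23.5],0.35],
    [[0,0,16],[2,0,23.5],0.35],
    [[0,0,24],[2,0,23.5],0.35],
    [[0,0,32],[2,0,23.5],0.35],
    [[0,0,40],[2,0,23.5],0.35],
    [[0,0,48],[2,0,23.5],0.35],
    [[0,0,56],[2,0,23.5],0.35],
    [[0,0,64],[2,0,23.5],0.35],
    [[0,0,72],[2,0,23.5],0.35],
    [[0,0,80],[2,0,23.5],0.35],
    [[0,0,88],[2,0,23.5],0.35],
    [[0,0,96],[2,0,23.5],0.35],
    [[0,0,102],[2,0,23.5],0.35],
    [[0,0,102],[2,0,23.5],0.35],
    [[0,0,102],[2,0,23.5],0.35]
  ]
}}

```text
clock: 9.25
eef_pos: [578.7, 105.8, 68.0]
tcp_rot: [-3.142, -0.003, -0.217]
contact_force: [0.7, 0.5, 0.7]
opening: 0.353
```

```bash
python3 look.py side e5 240 130 340 220 7
python3 - <<'E'
from rig import r
from h import *
plan(r,[573.,12,130],MY)
E
```

```text
[578.7 105.7  68. ] [-3.142e+00 -3.000e-03 -2.180e-01] 0.3508455786068737 [ 0.18  0.49  1.84 -0.    0.81  1.97] 9.3
at [578.7 105.7  68. ] [-3.1416e+00 -2.9000e-03 -2.1780e-01] -> turn [ 0.01 -0.17 -9.64] shift [ 14.9  92.7 -61.9]
```

View pics/e5.png

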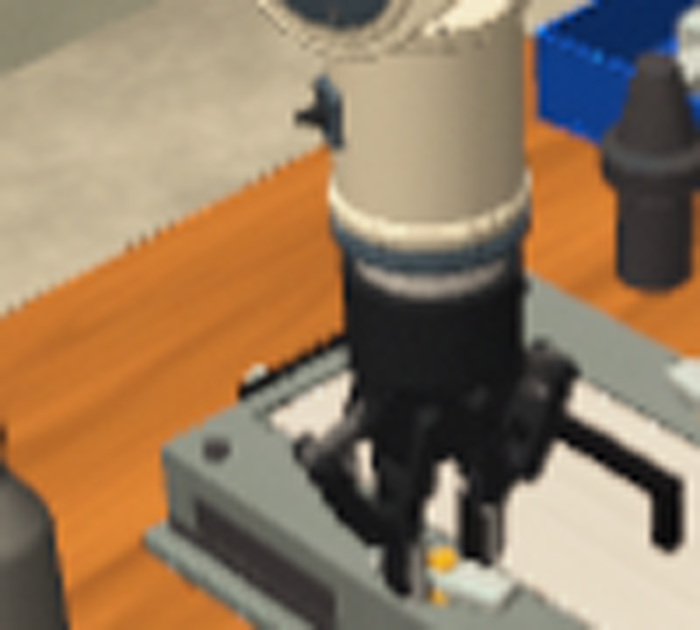

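{"method": "play_rows", "body": {
  "moves": [
    [[0,0,0],[0,0,-30],0.35],
    [[0,0,0],[0,0,-65],0.35],
    [[0,0,-5],[5,30,-82],0.6],
    [[0,0,-9.6],[10,65,-82],0.6],
    [[0,0,-9.6],[14.9,92.7,-82],0.6],
    [[0,0,-9.6],[14.9,92.7,-75],0.6],
    [[0,0,-9.6],[14.9,92.7,-62],0.6],
    [[0,0,-9.6],[14.9,92.7,-62],0.6]
  ]
}}

```text
clock: 10.1
eef_pos: [571.6, 12.6, 127.9]
tcp_rot: [3.141, 0.0, -0.049]
contact_force: [-0.3, 0.6, -0.1]
opening: 0.601
```

```bash
python3 look.py side e6 240 110 400 230 4.8;python3 look.py top e7 270 100 420 270 3.5
```

```text
[572.1  12.8 128.6] [ 3.141 -0.    -0.049] 0.6010673909771509 [ 0.02  0.39  1.84 -0.    0.91  1.64] 10.15
[572.5  12.9 129.2] [ 3.141e+00 -1.000e-03 -4.900e-02] 0.6006149623219074 [ 0.02  0.39  1.84 -0.    0.91  1.64] 10.2
```

View pics/e6.png

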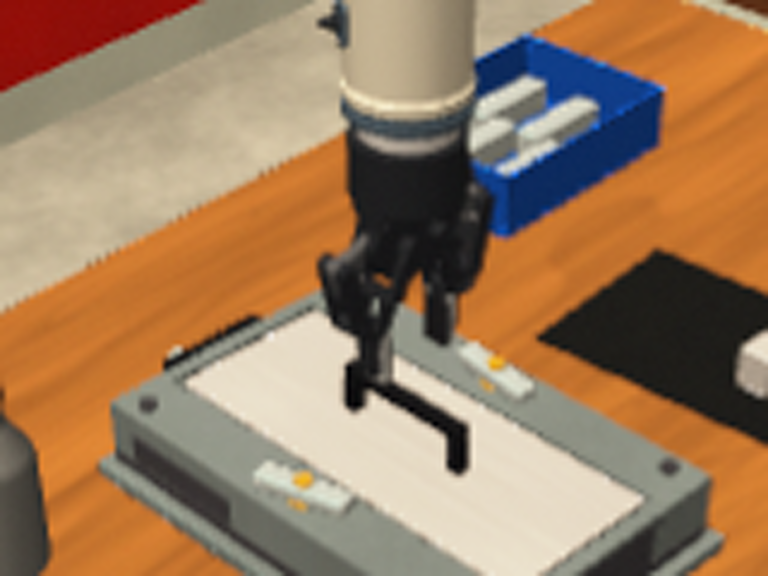

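View pics/e7.png

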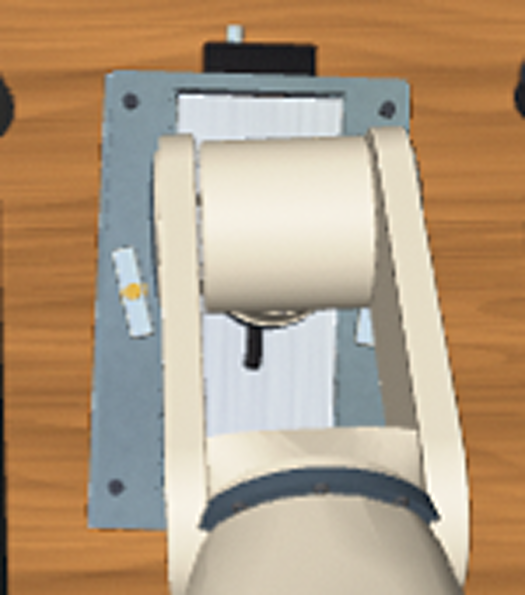

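Run:
```python
from rig import r
from h import *
plan(r,[578.7,105,130],0.22)
```

```text
at [572.5  12.9 129.2] [ 3.1412e+00 -1.1000e-03 -4.8900e-02] -> turn [  0.03  -0.06 -15.41] shift [  1.7 -92.3  -0.9]
```

{"method": "play_rows", "body": {
  "moves": [
    [[0,0,-5],[0,-20,-15],0.35],
    [[0,0,-10],[1,-50,-15],0.35],
    [[0,0,-15.4],[1.7,-92.3,-5],0.35],
    [[0,0,-15.4],[1.7,-92.3,20],0.35],
    [[0,0,-15.4],[1.7,-92.3,45],0.35],
    [[0,0,-15.4],[1.7,-92.3,61],0.35],
    [[0,0,-15.4],[1.7,-92.3,61],0.29],
    [[0,0,-15.4],[1.7,-92.3,61],0.29],
    [[0,0,-8],[1.7,-92.3,61],0.29],
    [[0,0,0],[1.7,-92.3,61],0.29],
    [[0,0,7],[1.7,-92.3,61],0.29],
    [[0,0,13],[1.7,-92.3,61],0.29],
    [[0,0,13],[1.7,-92.3,61],0.29],
    [[0,0,7],[1.7,-92.3,61],0.35],
    [[0,0,3],[1.7,-92.3,61],0.35],
    [[0,0,3],[1.7,-92.3,30],0.35],
    [[0,0,0],[1.7,-92.3,-15],0.6],
    [[0,0,0],[1,-50,-15],0.6],
    [[0,0,0],[1,0,-5],0.6],
    [[0,0,0],[1,0,0],0.6]
  ]
}}

```text
clock: 12.2
eef_pos: [573.6, 8.5, 130.2]
tcp_rot: [3.14, -0.003, -0.048]
contact_force: [-0.5, -0.4, 0.4]
opening: 0.602
```

```bash
python3 look.py side e8 240 110 400 230 4.8;python3 look.py top e9 270 100 420 270 3.5
```

```text
[573.2  10.3 129.2] [ 3.141e+00 -1.000e-03 -4.900e-02] 0.6010851555926043 [ 0.02  0.39  1.83 -0.    0.91  1.64] 12.25
[573.4  11.8 129.3] [ 3.141e+00 -1.000e-03 -4.900e-02] 0.5977710828017256 [ 0.02  0.39  1.83 -0.    0.92  1.64] 12.3
```

View pics/e8.png

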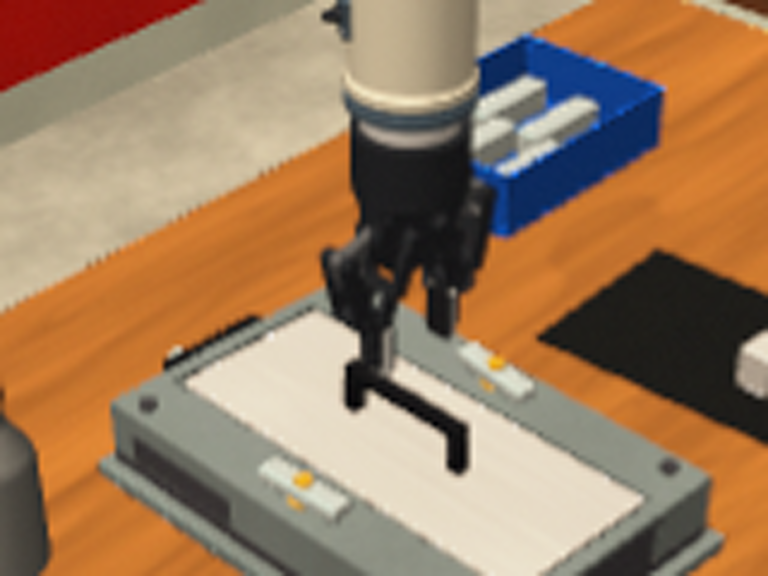

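View pics/e9.png

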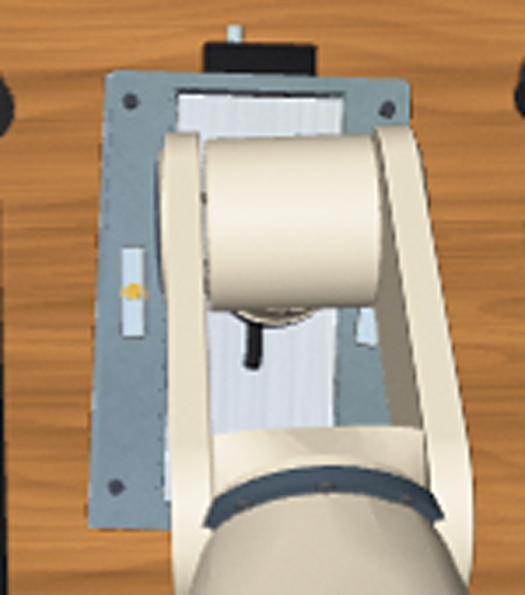

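Run:
```python
from rig import r
from h import *
f=r.grab_frame("side")
T=lambda p:(np.array(p)+.5)/4.8+[240,110]-.5
for n,p in (("L",[(265,462),(348,510)]),("R",[(465,346),(532,390)]),("mag",[(148,404),(671,467)]),("screwrow",[(355,295),(671,467)])):
    q=back(f,T(p),78.5 if n in"LR" else 65); d=q[0]-q[1]; print(n,q[:,:2].round(0),"ang",np.arctan2(d[1],d[0]).round(3))
s=r.sense();plan(r,[573.5,12.5,78],MY,s)
```

```text
L [[613. 104.]
 [538. 103.]] ang 0.005
R [[601. -86.]
 [532. -76.]] ang -0.137
mag [[732. 100.]
 [420. -85.]] ang 0.536
screwrow [[719. -97.]
 [420. -85.]] ang -0.038
at [573.7  12.7 129.6] [ 3.1413e+00 -1.5000e-03 -4.8100e-02] -> turn [ 0.01 -0.09  0.08] shift [-0.3  0.2 51.6]
```

{"method": "play_rows", "body": {
  "moves": [
    [[0,0,0],[0,0,20],0.6],
    [[0,0,0],[0,0,40],0.6],
    [[0,0,0],[0,0,51.6],0.6],
    [[0,0,0],[0,0,51.6],0.6],
    [[0,0,0],[0,0,51.6],0.3],
    [[0,0,0],[0,0,51.6],0.05],
    [[0,0,0],[0,0,51.6],0.05],
    [[0,0,0],[0,0,51.6],0.05],
    [[0,0,0],[0,0,51.6],0.05],
    [[0,0,0],[0,0,51.6],0.05],
    [[0,0,0],[0,0,51.6],0.05],
    [[0,0,0],[0,0,51.6],0.05]
  ],
  "newtons": 60
}}

```text
clock: 13.55
eef_pos: [574.5, 12.9, 79.0]
tcp_rot: [-3.141, -0.003, -0.048]
contact_force: [-2.1, 2.1, 7.4]
opening: 0.124
```

```bash
python3 look.py side f1 240 110 400 230 4.8;python3 -c "
from rig import r;s=r.sense();print(s['contact_force'],s['wrist_torque'])"
```

```text
[574.5  12.9  79. ] [-3.141e+00 -3.000e-03 -4.800e-02] 0.1277578923885967 [0.02 0.46 1.86 0.   0.81 1.64] 13.6
[-1.28999901  1.39420715  6.34950515] [ 0.28811793  0.0714258  -0.0018707 ]
```

View pics/f1.png

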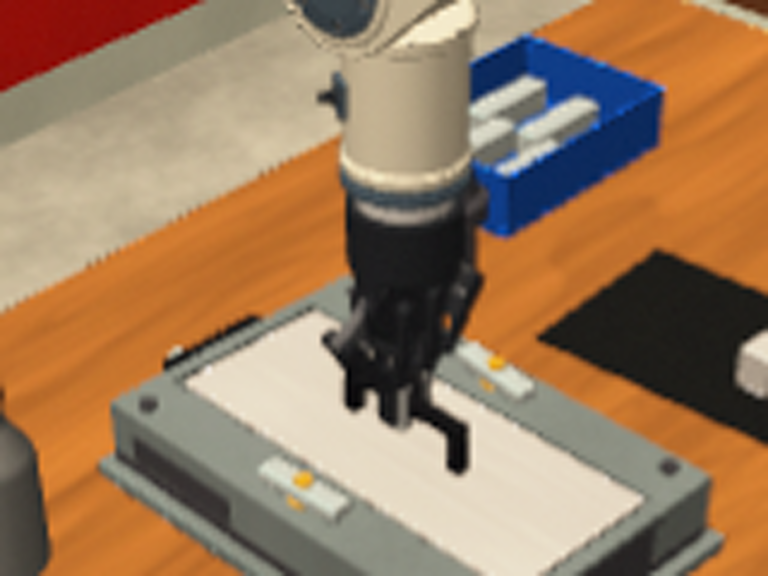

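{"method": "play_rows", "body": {
  "moves": [
    [[0,0,0],[0,0,-5],0.05],
    [[0,0,0],[0,0,-10],0.05],
    [[0,0,0],[0,0,-20],0.05],
    [[0,0,0],[0,0,-40],0.05],
    [[0,0,0],[0,0,-65],0.05],
    [[0,0,0],[0,0,-95],0.05],
    [[0,0,0],[0,0,-130],0.05],
    [[0,0,0],[0,0,-160],0.05],
    [[0,0,0],[0,0,-160],0.05],
    [[0,0,0],[0,0,-160],0.05]
  ]
}}

```text
clock: 14.6
eef_pos: [573.7, 12.8, 238.9]
tcp_rot: [-3.141, -0.004, -0.048]
contact_force: [-0.1, -0.7, -7.5]
opening: 0.127
```

```bash
python3 look.py side f2 200 80 440 280 3.3;python3 - <<'E'
from rig import r
from h import *
plan(r,[470,300,100],0.0)
f=r.grab_frame("top");cv2.imwrite("pics/f3.png",f["color"][:,:,::-1])
print(back(f,[(268,138),(422,131)],0))
f=r.grab_frame("side");print(back(f,[(240,230),(333,170)],0))
E
```

```text
[572.9  12.9 237.7] [-3.142e+00 -1.000e-03 -4.800e-02] 0.1249165835651424 [ 0.02  0.27  1.74 -0.    1.13  1.64] 14.65
at [572.9  12.9 237.7] [-3.1415e+00 -1.3000e-03 -4.8400e-02] -> turn [-0.   -0.07 -2.77] shift [-116.9 -281.8  137.6]
[[ 717.03493525  224.76740009    0.        ]
 [ 730.53804365 -219.59000369    0.        ]]
[[ 728.76232523  243.99728309    0.        ]
 [ 735.66554998 -224.49822784    0.        ]]
```

View pics/f2.png

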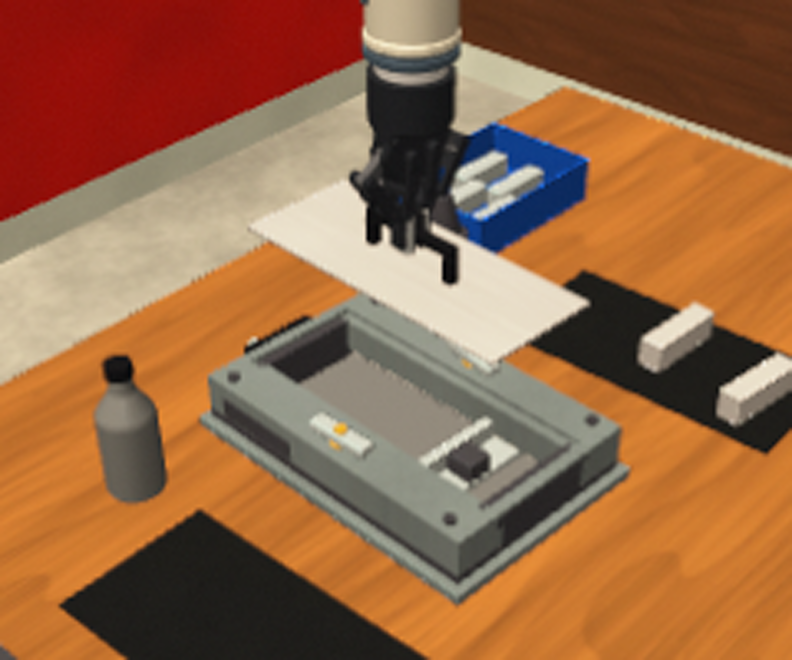

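View pics/f3.png

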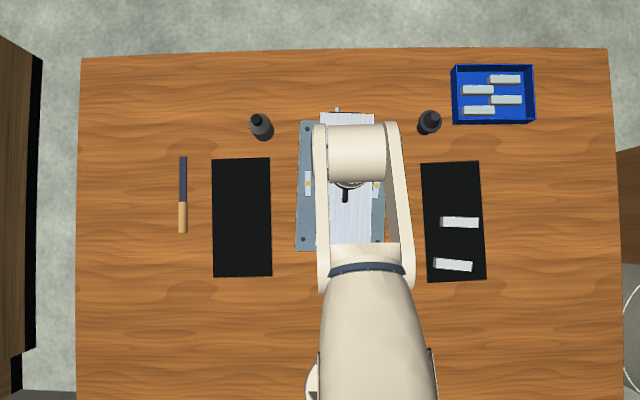

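The cover is held level. The follower sits at the robot-side end, so the front stop is at world +x. I lay the cover at (470,300).

{"method": "play_rows", "body": {
  "moves": [
    [[0,0,0],[-40,-20,0],0.05],
    [[0,0,0],[-80,-60,0],0.05],
    [[0,0,-2],[-110,-100,0],0.05],
    [[0,0,-2.8],[-117,-145,20],0.05],
    [[0,0,-2.8],[-117,-190,50],0.05],
    [[0,0,-2.8],[-117,-235,80],0.05],
    [[0,0,-2.8],[-117,-270,110],0.05],
    [[0,0,-2.8],[-117,-282,140],0.05],
    [[0,0,-2.8],[-117,-282,170],0.05],
    [[0,0,-2.8],[-117,-282,190],0.05],
    [[0,0,-2.8],[-117,-282,203],0.05],
    [[0,0,-2.8],[-117,-282,210],0.05],
    [[0,0,-2.8],[-117,-282,214],0.05],
    [[0,0,-2.8],[-117,-282,216],0.05],
    [[0,0,-2.8],[-117,-282,216],0.05]
  ]
}}

```text
clock: 16.25
eef_pos: [470.0, 300.4, 22.1]
tcp_rot: [-3.141, -0.001, 0.0]
contact_force: [-0.3, 0.6, -6.6]
opening: 0.127
```

```bash
python3 look.py side g1 180 160 380 330 3.6;python3 -c "
from rig import r;s=r.sense();print(s['contact_force'],s['wrist_torque'])"
```

```text
[470.1 300.5  22. ] [-3.141e+00 -1.000e-03  0.000e+00] 0.12287253251886458 [0.57 0.53 1.92 0.   0.69 2.14] 16.3
[-0.46244635 -1.1233377  -0.72694944] [-0.17903954  0.13059878 -0.02014153]
```

View pics/g1.png

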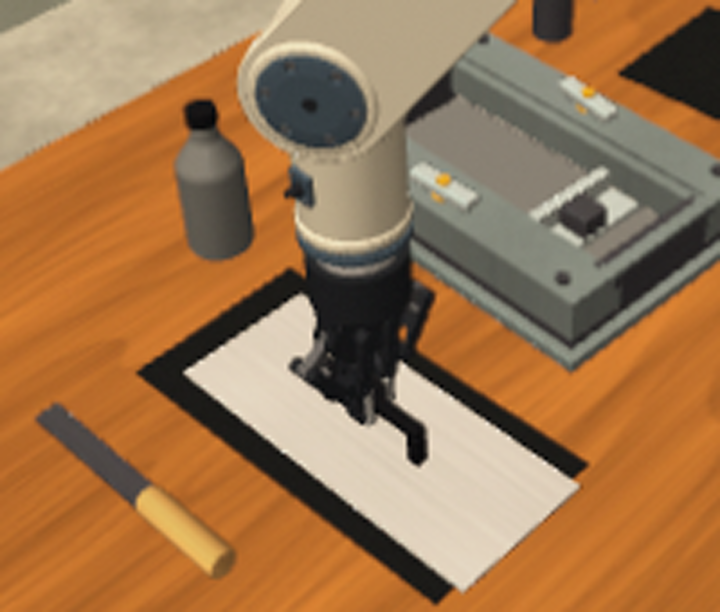

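{"method": "play_rows", "body": {
  "moves": [
    [[0,0,0],[0,0,0.5],0.2],
    [[0,0,0],[0,0,0.5],0.5],
    [[0,0,0],[0,0,0.5],0.6],
    [[0,0,0],[0,0,0],0.6],
    [[0,0,0],[0,0,-20],0.6],
    [[0,0,0],[0,0,-50],0.6],
    [[0,0,0],[0,0,-95],0.6],
    [[0,0,0],[0,0,-140],0.6],
    [[0,0,0],[0,0,-185],0.6],
    [[0,0,0],[0,0,-220],0.6],
    [[0,0,0],[-100,-10,-220],0.6],
    [[0,0,0],[-100,-10,-220],0.6],
    [[0,0,0],[-100,-10,-220],0.6]
  ]
}}

```text
clock: 17.6
eef_pos: [365.0, 309.5, 241.9]
tcp_rot: [-3.141, 0.001, 0.002]
contact_force: [-0.8, 0.2, -0.3]
opening: 0.606
```

Run:
```python
from rig import r
from h import *
f=r.grab_frame("top");cv2.imwrite("pics/g2.png",f["color"][:,:,::-1])
x0,y0,x1,y1=290,100,400,265
cv2.imwrite("pics/g3.png",cv2.resize(f["color"][y0:y1,x0:x1,::-1],None,fx=3.6,fy=3.6,interpolation=cv2.INTER_CUBIC))
x0,y0,x1,y1=410,150,500,290
cv2.imwrite("pics/g4.png",cv2.resize(f["color"][y0:y1,x0:x1,::-1],None,fx=4.2,fy=4.2,interpolation=cv2.INTER_CUBIC))
g=r.grab_frame("side")
cv2.imwrite("pics/g5.png",g["color"][:,:,::-1])
for n,F in(("top",f),("side",g)):
  for nm,z in (("cover_grip",8),("blank1_c",34),("follower_push",44)):
    for d in r.silhouettes(F,nm):
      c,l,a=minrect(F,d["mask"],z); print(n,nm,round(d["conf"],2),np.array(d["location"]).round(),c.round(1),np.round(l,1),round(a,3))
```

```text
top cover_grip 0.59 [242. 226.] [466.8 302.7] [125.6 316.5] 0.0
top blank1_c 0.78 [450. 262.] [ 351.2 -284.5] [ 36.7 106.5] 1.495
top blank1_c 0.73 [241. 223.] [466.8 297.3] [123.4 309.9] 0.0
top blank1_c 0.68 [457. 224.] [ 468.7 -304.7] [ 30.4 106.4] 1.555
top follower_push 0.83 [340. 215.] [497.8  21.7] [ 44.1 109.9] 1.528
side cover_grip 0.6 [286. 281.] [468.  299.5] [135.3 323. ] -0.011
side blank1_c 0.7 [429. 197.] [ 345.5 -280. ] [ 51.3 134.1] 1.435
side follower_push 0.53 [342. 217.] [488.9  11.1] [ 68.5 100.4] 1.482
```

View pics/g2.png

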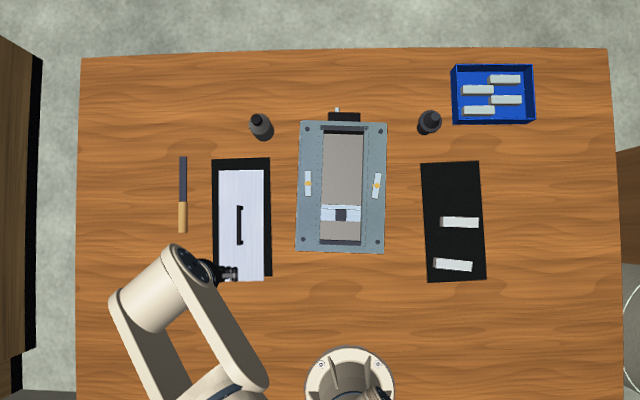

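View pics/g3.png

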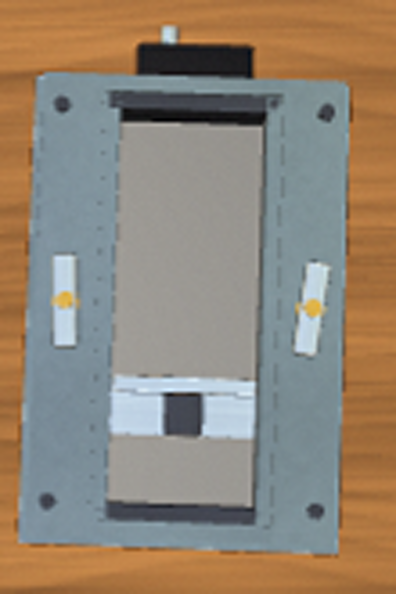

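View pics/g4.png

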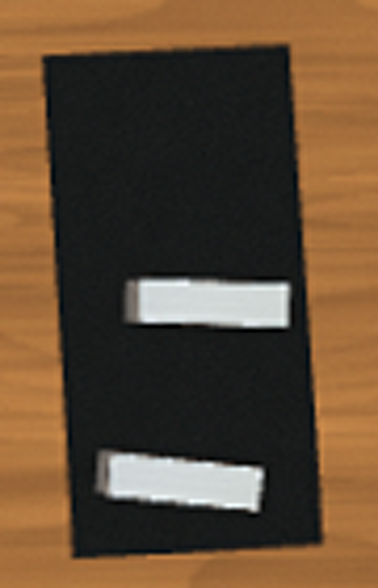

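Run:
```python
from rig import r
from h import *
np.set_printoptions(precision=1,suppress=True)
f=r.grab_frame("top"); g=r.grab_frame("side")
x0,y0,x1,y1=210,150,275,290
cv2.imwrite("pics/h1.png",cv2.resize(f["color"][y0:y1,x0:x1,::-1],None,fx=4.2,fy=4.2,interpolation=cv2.INTER_CUBIC))
x0,y0,x1,y1=380,160,460,220
cv2.imwrite("pics/h2.png",cv2.resize(g["color"][y0:y1,x0:x1,::-1],None,fx=8,fy=8,interpolation=cv2.INTER_CUBIC))
T=lambda p:(np.array(p)+.5)/4.2+[410,150]-.5
for nm,p in (("A",[(140,280),(291,284),(290,327),(138,323)]),("B",[(112,455),(264,466),(259,511),(106,494)])):
    q=back(f,T(p),37)[:,:2]; c=q.mean(0); v=q[[0,3]].mean(0)-q[[1,2]].mean(0); w=q[[0,1]].mean(0)-q[[2,3]].mean(0)
    print(nm,c,"L",np.linalg.norm(v),"W",np.linalg.norm(w),"len ang %.3f"%np.arctan2(v[1],v[0]))
T=lambda p:(np.array(p)+.5)/3.6+[290,100]-.5
q=back(f,T([(122,123),(267,127),(254,508),(106,502)]),14); print("floor",q,q.mean(0))
q=back(f,T([(113,374),(255,380)]),44); print("foll face top front edge",q)
q=back(f,T([(165,394),(202,394),(201,435),(164,435)]),44); print("boss",q)
q=back(f,T([(112,435),(252,437)]),22); print("shoe rear",q)
```

```text
A [ 467.5 -311.4] L 100.56211544414151 W 28.261495385169866 len ang 1.529
B [ 351.5 -288.7] L 100.96816039443098 W 27.625531839750874 len ang 1.463
floor [[723.4  64.1  14. ]
 [718.3 -50.3  14. ]
 [418.9 -34.4  14. ]
 [424.9  80.6  14. ]] [571.4  15.   14. ]
foll face top front edge [[523.1  73.5  44. ]
 [517.1 -34.5  44. ]]
boss [[507.3  34.1  44. ]
 [506.9   6.   44. ]
 [475.8   7.2  44. ]
 [476.1  35.4  44. ]]
shoe rear [[476.9  75.2  22. ]
 [474.  -33.2  22. ]]
```

View pics/h1.png

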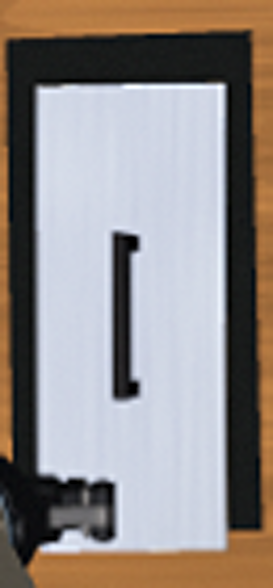

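View pics/h2.png

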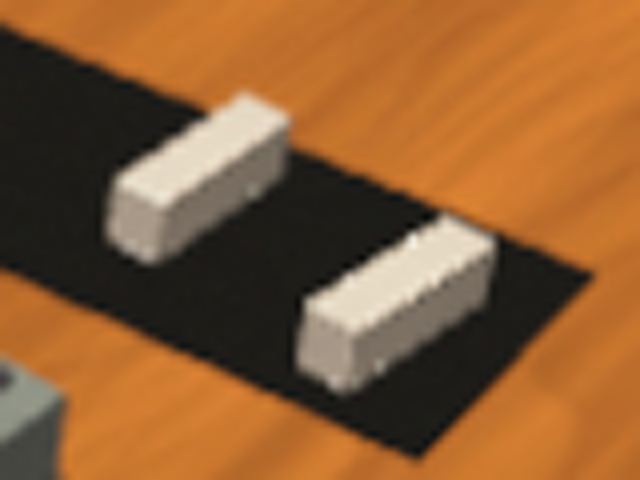

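View pics/g5.png

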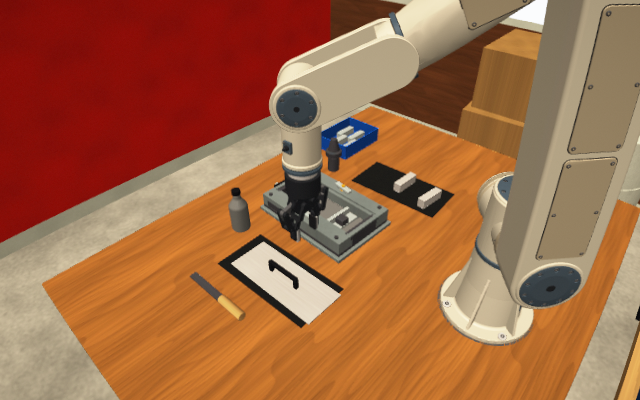

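Run:
```python
from rig import r
from h import *
np.set_printoptions(precision=1,suppress=True)
f=r.grab_frame("top"); g=r.grab_frame("side")
T=lambda p:(np.array(p)+.5)/4.2+[210,150]-.5
q=back(f,T([(36,85),(225,84),(226,440),(37.5,440)]),8); print(q[:,:2],q[:,1].mean())
q=back(f,T([(225,84),(227,549)]),8); print("x mid",q[:,0].mean(),q[:,0])
q=back(f,T([(122,234),(120,398)]),46); print("bar",q.mean(0))
S=lambda p:(np.array(p)+.5)/8+[380,160]-.5
for nm,p in (("A",[(112,180),(245,93),(291,123),(160,205)]),("B",[(306,298),(445,213),(495,240),(352,330)])):
    q=back(g,S(p),37)[:,:2]; v=q[[0,3]].mean(0)-q[[1,2]].mean(0); print("side",nm,q.mean(0),"L",np.linalg.norm(v),"ang %.3f"%np.arctan2(v[1],v[0]))
x0,y0,x1,y1=255,230,350,330
m=r.silhouettes(g,"cover_grip")
cv2.imwrite("pics/h3.png",cv2.resize(g["color"][y0:y1,225:350,::-1],None,fx=5,fy=5,interpolation=cv2.INTER_CUBIC))
```

```text
[[625.7 367.9]
 [624.2 237.8]
 [383.3 238.5]
 [384.3 366.7]] 302.7254602381591
x mid 467.27573691705754 [624.2 310.4]
bar [467.4 301.7  46. ]
side A [ 468.3 -316.1] L 98.95198907152994 ang 1.497
side B [ 353.  -295.9] L 98.93682315017692 ang 1.438
```

View pics/h3.png

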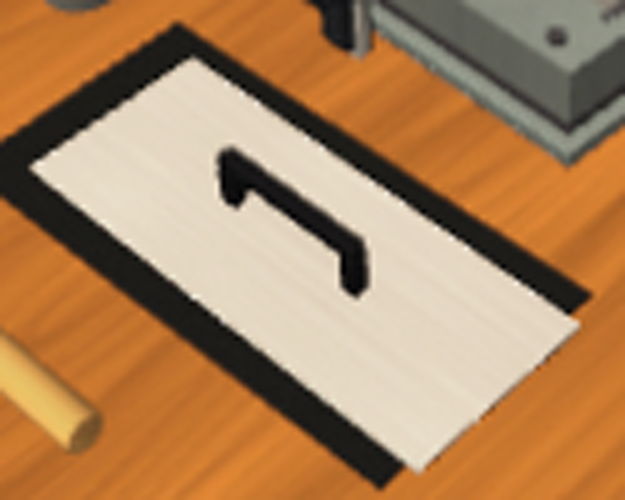

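```bash
sed -i 's/^MC=.*/MC=np.array([573.5,13.2]); MY=-0.0495/' h.py
python3 - <<'E'
from rig import r
from h import *
plan(r,[468,-313,120],1.52)
E
```

```text
at [370.  310.1 241.7] [-3.1407e+00 -1.1000e-03 -2.0000e-04] -> turn [ 1.00e-02 -9.00e-02 -8.71e+01] shift [ 97.9 623.2 121.3]
```

{"method": "play_rows", "body": {
  "moves": [
    [[0,0,-8],[8,45,0],0.6],
    [[0,0,-16],[15,90,0],0.6],
    [[0,0,-24],[22,135,0],0.6],
    [[0,0,-32],[30,180,0],0.6],
    [[0,0,-40],[37,225,0],0.6],
    [[0,0,-48],[44,270,0],0.6],
    [[0,0,-56],[50,315,0],0.6],
    [[0,0,-64],[57,360,0],0.6],
    [[0,0,-72],[64,405,0],0.6],
    [[0,0,-80],[71,450,0],0.6],
    [[0,0,-87.1],[78,495,20],0.6],
    [[0,0,-87.1],[85,540,50],0.6],
    [[0,0,-87.1],[92,585,80],0.6],
    [[0,0,-87.1],[97.9,623.2,121],0.6],
    [[0,0,-87.1],[97.9,623.2,121],0.6],
    [[0,0,-87.1],[97.9,623.2,151],0.6],
    [[0,0,-87.1],[97.9,623.2,171],0.6],
    [[0,0,-87.1],[97.9,623.2,171],0.6]
  ]
}}

```text
clock: 20.05
eef_pos: [466.0, -312.1, 67.4]
tcp_rot: [-3.138, -0.004, 1.519]
contact_force: [0.6, 1.2, -0.1]
opening: 0.606
```

```bash
python3 look.py side i1 370 120 470 220 6;python3 look.py top i2 400 160 520 290 4.5
```

```text
[ 467.1 -312.5   69.2] [-3.14e+00 -3.00e-03  1.52e+00] 0.599092789300832 [-0.59  0.46  1.89  0.    0.79 -0.54] 20.1
[ 468.  -313.    70.5] [ 3.141e+00 -1.000e-03  1.520e+00] 0.5986116486062312 [-0.59  0.46  1.89  0.    0.79 -0.54] 20.15
```

View pics/i1.png

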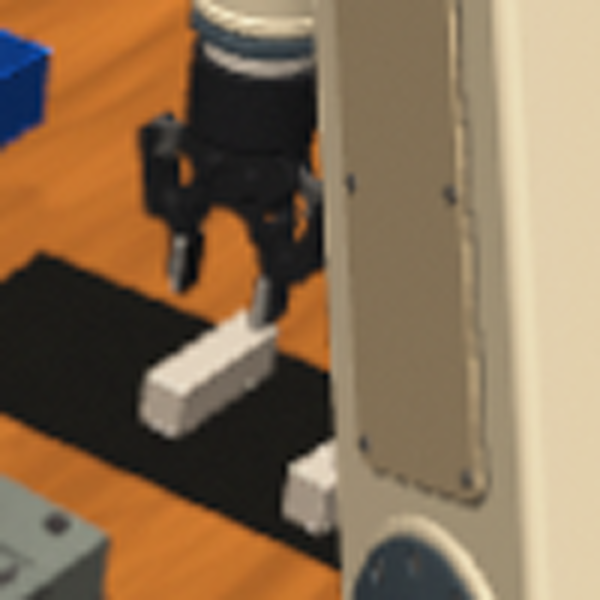

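View pics/i2.png

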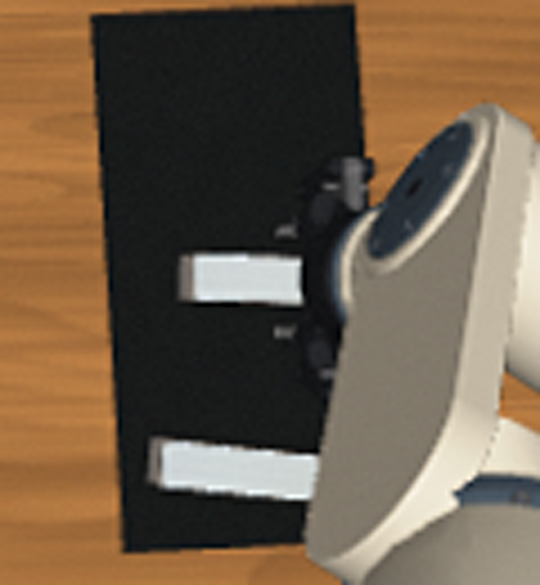

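{"method": "play_rows", "body": {
  "moves": [
    [[0,0,0],[0,0,15],0.6],
    [[0,0,0],[0,0,30],0.6],
    [[0,0,0],[0,0,45],0.6],
    [[0,0,0],[0,0,56],0.6],
    [[0,0,0],[0,0,62],0.6],
    [[0,0,0],[0,0,62],0.6]
  ]
}}

```text
clock: 20.75
eef_pos: [467.5, -312.4, 7.3]
tcp_rot: [-3.141, -0.002, 1.52]
contact_force: [-0.6, 0.6, 0.2]
opening: 0.599
```

```bash
python3 look.py side i3 370 120 470 220 6;python3 look.py top i4 400 160 520 290 4.5
```

```text
[ 467.9 -312.7    8. ] [-3.141e+00 -2.000e-03  1.520e+00] 0.6001427100079415 [-0.59  0.56  1.91  0.    0.67 -0.54] 20.8
[ 468.2 -312.9    8.5] [ 3.141e+00 -1.000e-03  1.520e+00] 0.6039636467111661 [-0.59  0.56  1.91  0.    0.67 -0.54] 20.85
```

View pics/i3.png

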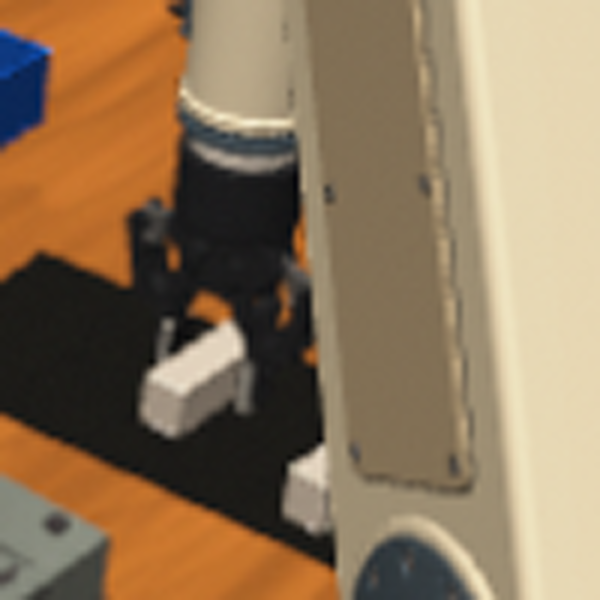

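View pics/i4.png

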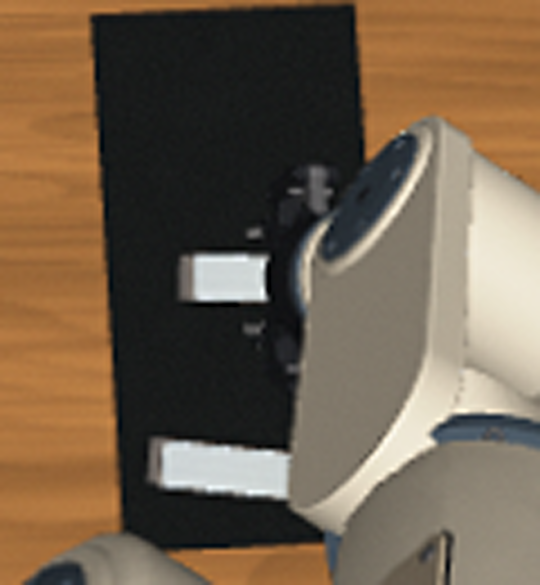

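Run:
```python
from rig import r
from h import *
f=r.grab_frame("top")
T=lambda p:(np.array(p)+.5)/4.5+[400,160]-.5
x0,y0,x1,y1=435,200,475,240
cv2.imwrite("pics/i5.png",cv2.resize(f["color"][y0:y1,x0:x1,::-1],None,fx=14,fy=14,interpolation=cv2.INTER_CUBIC))
for z in (12,30): print(z,back(f,T([(247,232),(244,328)]),z))
print(back(f,T([(193,255),(191,301)]),37))
s=r.sense()
for dy in(25.5,-25.5):
  for dx in (11,-11):
    for z in (12,45): print(dx,dy,z,((proj(f,[s["eef_pos"][0]+dy,s["eef_pos"][1]+dx,z])+.5-[x0,y0])*14).round())
```

```text
12 [[ 498.02577869 -302.16774109   12.        ]
 [ 438.06331769 -298.5236708    12.        ]]
30 [[ 497.48359241 -296.83112076   30.        ]
 [ 438.40396025 -293.24070221   30.        ]]
[[ 483.65867322 -260.96377416   37.        ]
 [ 455.53628653 -258.94892721   37.        ]]
11 25.5 12 [[280. 184.]]
11 25.5 45 [[329. 179.]]
-11 25.5 12 [[388. 182.]]
-11 25.5 45 [[440. 177.]]
11 -25.5 12 [[287. 438.]]
11 -25.5 45 [[337. 439.]]
-11 -25.5 12 [[396. 436.]]
-11 -25.5 45 [[448. 438.]]
```

View pics/i5.png

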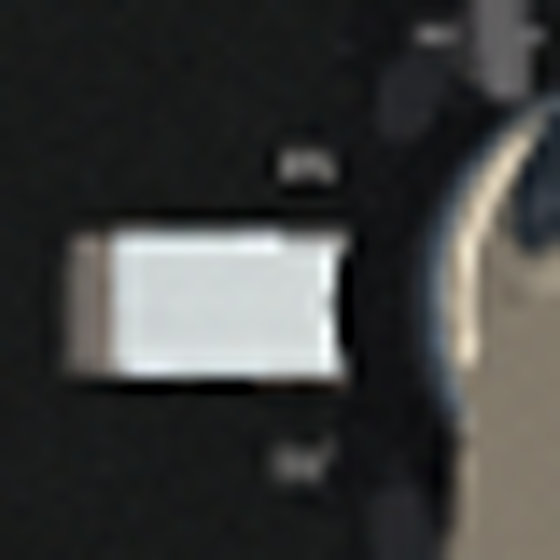

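{"method": "play_rows", "body": {
  "moves": [
    [[0,0,0],[0,0,0],0.35],
    [[0,0,0],[0,0,0],0.2],
    [[0,0,0],[0,0,0],0.2],
    [[0,0,0],[0,0,0],0.2],
    [[0,0,0],[0,0,0],0.2],
    [[0,0,0],[0,0,0],0.2],
    [[0,0,0],[0,0,-15],0.2],
    [[0,0,0],[0,0,-40],0.2],
    [[0,0,0],[0,0,-80],0.2],
    [[0,0,0],[0,0,-120],0.2],
    [[0,0,0],[0,0,-150],0.2],
    [[0,0,0],[0,0,-150],0.2]
  ],
  "newtons": 50
}}

```text
clock: 22.1
eef_pos: [470.3, -314.7, 163.9]
tcp_rot: [3.134, 0.003, 1.52]
contact_force: [-0.2, -0.4, -1.9]
opening: 0.318
```

```bash
python3 look.py side i6 340 60 480 200 4;python3 - <<'E'
from rig import r
from h import *
p=mag(95,-1)
plan(r,[*p,110],MY+np.pi/2);plan(r,[*p,19],MY+np.pi/2)
E
```

```text
[ 469.2 -313.9  161.4] [3.137e+00 1.000e-03 1.520e+00] 0.31919143615711704 [-0.59  0.34  1.83  0.    0.97 -0.54] 22.15
at [ 469.2 -313.9  161.4] [3.1367e+00 1.3000e-03 1.5200e+00] -> turn [ 0.28  0.08 -0.07] shift [331.1 182.3  51.8]
at [ 469.2 -313.9  161.4] [3.1367e+00 1.3000e-03 1.5200e+00] -> turn [ 0.28  0.08 -0.07] shift [331.2 181.9 142.8]
```

View pics/i6.png

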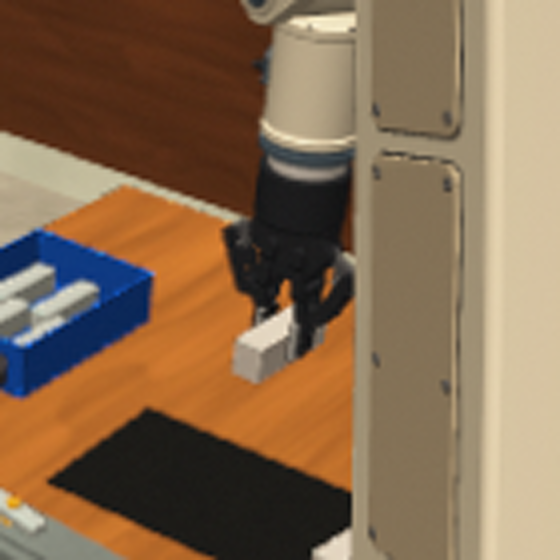

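{"method": "play_rows", "body": {
  "moves": [
    [[0,0,0],[40,10,0],0.2],
    [[0,0,0],[80,25,0],0.2],
    [[0,0,0],[120,45,0],0.2],
    [[0,0,0],[160,67,0],0.2],
    [[0,0,0],[200,90,0],0.2],
    [[0,0,0],[240,115,0],0.2],
    [[0,0,0],[280,142,10],0.2],
    [[0,0,0],[312,168,30],0.2],
    [[0.3,0,0],[331,182,52],0.2],
    [[0.3,0,0],[331,182,52],0.2],
    [[0.3,0,0],[331,182,52],0.2]
  ]
}}

```text
clock: 23.25
eef_pos: [666.2, 7.7, 107.5]
tcp_rot: [-3.137, 0.002, 1.521]
contact_force: [0.7, 0.3, -3.0]
opening: 0.321
```

```bash
python3 look.py side j1 240 70 400 230 4;python3 look.py top j2 280 90 400 240 4;python3 - <<'E'
from rig import r
from h import *
p=mag(95,-1)
plan(r,[*p,19],MY+np.pi/2)
E
```

```text
[666.7   7.  108.6] [-3.139e+00  2.000e-03  1.520e+00] 0.32092738371564933 [ 0.01  0.54  1.63 -0.    0.97  0.06] 23.3
[667.1   6.6 109.5] [-3.14e+00  2.00e-03  1.52e+00] 0.3199296985369411 [ 0.01  0.54  1.63 -0.    0.97  0.06] 23.35
at [667.1   6.6 109.5] [-3.1400e+00  1.7000e-03  1.5195e+00] -> turn [-0.09  0.09 -0.1 ] shift [ 1.1  1.4 90.5]
```

View pics/j1.png

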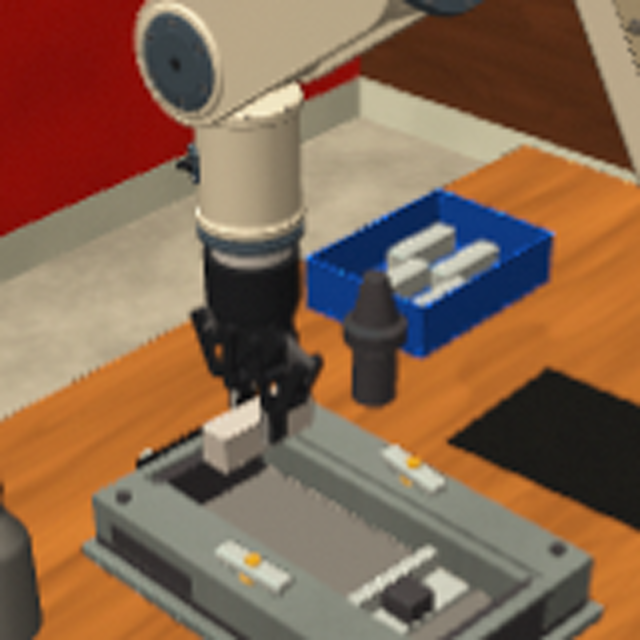

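View pics/j2.png

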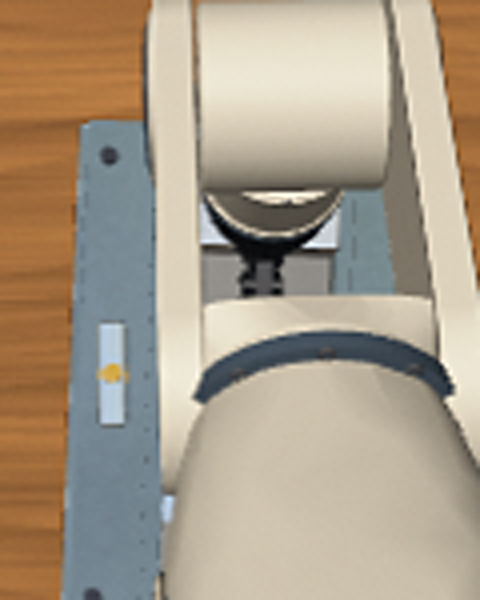

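Run:
```python
from rig import r
from h import *
f=r.grab_frame("top")
x0,y0,x1,y1=325,130,375,170
cv2.imwrite("pics/j3.png",cv2.resize(f["color"][y0:y1,x0:x1,::-1],None,fx=14,fy=14,interpolation=cv2.INTER_CUBIC))
print(r.sense()["eef_pos"])
for y in (56,50,0,-50): print(y,((proj(f,[*(r.sense()["eef_pos"][:2]+np.array([-14,y])),138])+.5-[x0,y0])*14).round())
```

```text
[667.39280308   6.40040729 110.10312106]
56 [[ -3. 295.]]
50 [[ 30. 294.]]
0 [[305. 290.]]
-50 [[580. 286.]]
```

View pics/j3.png

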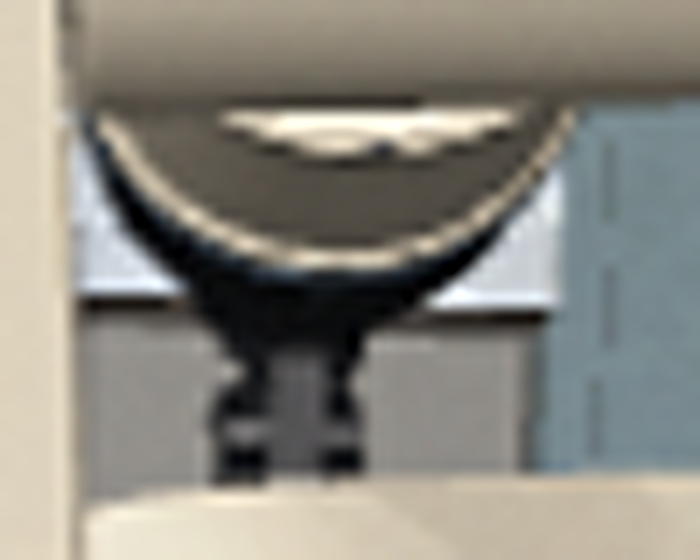

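{"method": "play_rows", "body": {
  "moves": [
    [[0,0,0],[1,1,20],0.2],
    [[0,0,0],[1,1,40],0.2],
    [[0,0,0],[1,1,60],0.2],
    [[0,0,0],[1,1,75],0.2],
    [[0,0,0],[1,1,84],0.2],
    [[0,0,0],[1,1,88],0.2],
    [[0,0,0],[1,1,90],0.2],
    [[0,0,0],[1,1,90],0.2],
    [[0,0,0],[1,1,90],0.2]
  ]
}}

```text
clock: 24.3
eef_pos: [669.0, 7.3, 20.9]
tcp_rot: [3.141, 0.001, 1.519]
contact_force: [-0.1, -0.8, -2.6]
opening: 0.32
```

```bash
python3 look.py side j4 240 90 400 230 4.5;python3 -c "
from rig import r;s=r.sense();print(s['contact_force'],s['wrist_torque'])"
```

```text
[669.    7.2  20.7] [3.141e+00 1.000e-03 1.519e+00] 0.32215535837295445 [ 0.01  0.66  1.66 -0.    0.82  0.06] 24.35
[-0.43494501  0.13309057 -2.66466474] [-0.01881957 -0.01972264  0.00964091]
```

View pics/j4.png

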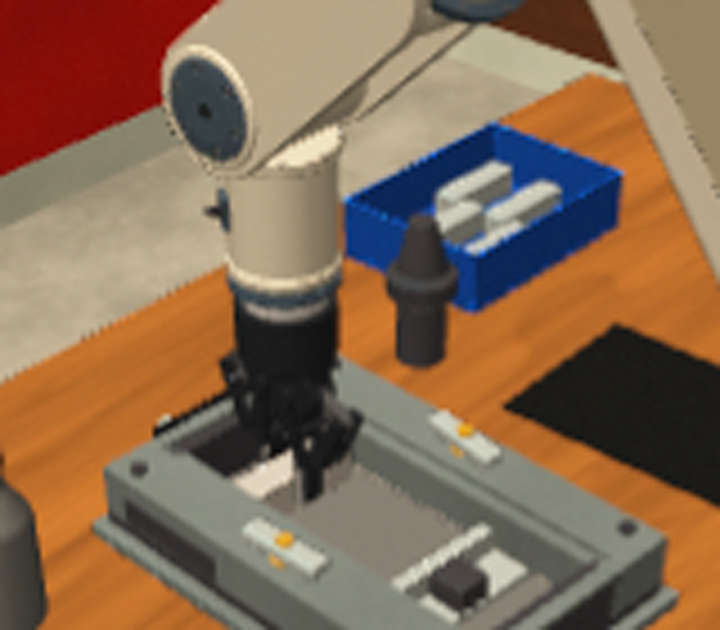

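{"method": "play_rows", "body": {
  "moves": [
    [[0,0,0],[0,0,1],0.2],
    [[0,0,0],[0,0,1.6],0.2],
    [[0,0,0],[0,0,1.6],0.2],
    [[0,0,0],[0,0,1.6],0.4],
    [[0,0,0],[0,0,1.6],0.47],
    [[0,0,0],[0,0,1.6],0.47],
    [[0,0,0],[0,0,-15],0.47],
    [[0,0,0],[0,0,-45],0.47],
    [[0,0,0],[0,0,-90],0.5],
    [[0,0,0],[0,0,-130],0.6],
    [[0,0,0],[0,0,-140],0.6]
  ]
}}

```text
clock: 25.45
eef_pos: [671.8, 7.6, 167.3]
tcp_rot: [3.133, 0.001, 1.519]
contact_force: [0.4, 0.0, 0.2]
opening: 0.598
```

Run:
```python
from rig import r
from h import *
plan(r,[352,-291.5,120],1.455)
g=r.grab_frame("side")
cv2.imwrite("pics/k0.png",cv2.resize(g["color"][110:230,240:400,::-1],None,fx=4.8,fy=4.8,interpolation=cv2.INTER_CUBIC))
```

```text
at [671.8   7.6 167.3] [3.1326e+00 9.0000e-04 1.5191e+00] -> turn [0.52 0.04 3.67] shift [-315.1 -304.3   44.9]
```

View pics/k0.png

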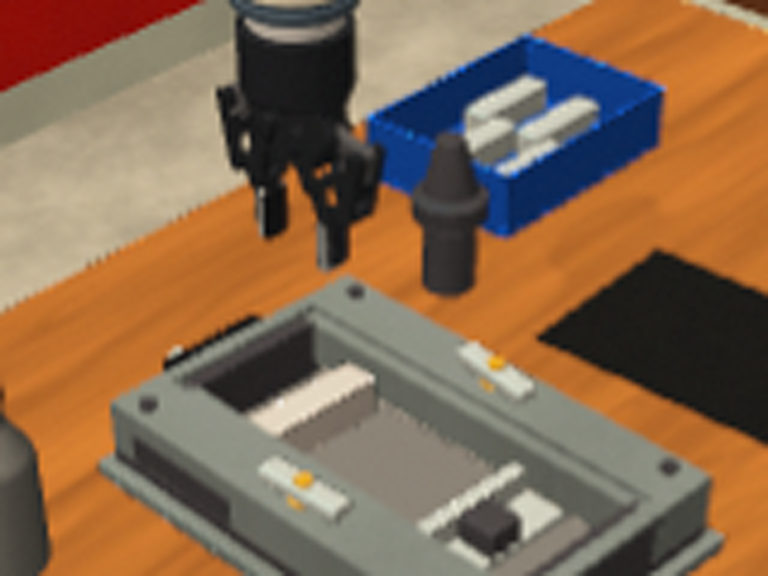

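{"method": "play_rows", "body": {
  "moves": [
    [[0,0,0],[-30,-35,0],0.6],
    [[0,0,0],[-64,-68,0],0.6],
    [[0,0,1],[-98,-100,0],0.6],
    [[0,0,2],[-132,-133,0],0.6],
    [[0,0,3],[-166,-165,0],0.6],
    [[0,0,3.7],[-200,-196,0],0.6],
    [[0,0,3.7],[-234,-228,0],0.6],
    [[0,0,3.7],[-268,-260,10],0.6],
    [[0,0,3.7],[-298,-288,30],0.6],
    [[0.5,0,3.7],[-315,-304,60],0.6],
    [[0.5,0,3.7],[-315,-304,85],0.6],
    [[0.5,0,3.7],[-315,-304,97],0.6],
    [[0.5,0,3.7],[-315,-304,97],0.6],
    [[0.5,0,3.7],[-315,-304,97],0.6]
  ]
}}

```text
clock: 26.9
eef_pos: [352.9, -291.2, 67.8]
tcp_rot: [-3.141, 0.001, 1.455]
contact_force: [-1.0, -0.7, 0.6]
opening: 0.601
```

Run:
```python
from rig import r
from h import *
f=r.grab_frame("top"); x0,y0,x1,y1=420,230,490,290
cv2.imwrite("pics/k1.png",cv2.resize(f["color"][y0:y1,x0:x1,::-1],None,fx=9,fy=9,interpolation=cv2.INTER_CUBIC))
plan(r,[352,-291.5,8],1.455)
```

```text
at [ 353.3 -291.5   68.2] [3.1410e+00 1.2000e-03 1.4555e+00] -> turn [0.03 0.07 0.03] shift [-0.1 -1.3 60.2]
```

View pics/k1.png

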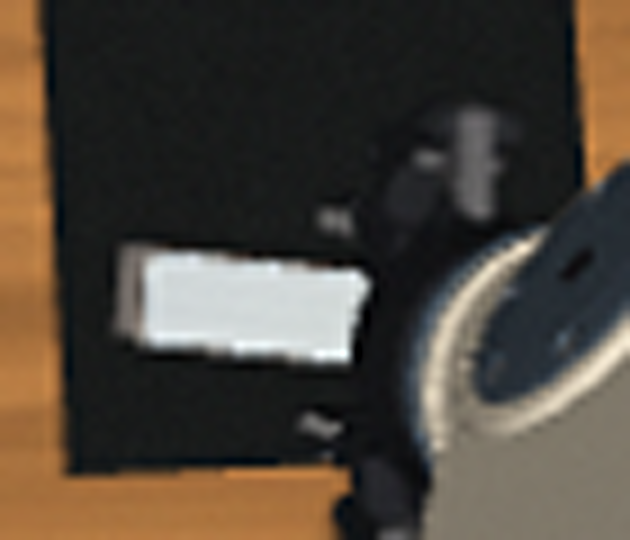

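{"method": "play_rows", "body": {
  "moves": [
    [[0,0,0],[0,-1,20],0.6],
    [[0,0,0],[0,-1,40],0.6],
    [[0,0,0],[0,-1,54],0.6],
    [[0,0,0],[0,-1,60],0.6],
    [[0,0,0],[0,-1,60],0.6],
    [[0,0,0],[0,-1,60],0.4],
    [[0,0,0],[0,-1,60],0.2],
    [[0,0,0],[0,-1,60],0.2],
    [[0,0,0],[0,-1,60],0.2],
    [[0,0,0],[0,-1,60],0.2],
    [[0,0,0],[0,-1,60],0.2],
    [[0,0,0],[0,-1,45],0.2],
    [[0,0,0],[0,-1,10],0.2],
    [[0,0,0],[0,-1,-30],0.2],
    [[0,0,0],[0,-1,-70],0.2],
    [[0,0,0],[0,-1,-90],0.2],
    [[0,0,0],[0,-1,-90],0.2]
  ]
}}

```text
clock: 28.65
eef_pos: [353.8, -292.5, 161.4]
tcp_rot: [3.136, 0.005, 1.455]
contact_force: [-0.4, -0.8, -2.6]
opening: 0.321
```

Run:
```python
from rig import r
from h import *
f=r.grab_frame("top"); x0,y0,x1,y1=420,220,520,290
cv2.imwrite("pics/k2.png",cv2.resize(f["color"][y0:y1,x0:x1,::-1],None,fx=7,fy=7,interpolation=cv2.INTER_CUBIC))
p=mag(35,-1); plan(r,[*p,110],MY+np.pi/2)
```

```text
at [ 352.8 -291.8  159.5] [3.1381e+00 3.1000e-03 1.4555e+00] -> turn [ 0.19  0.18 -3.77] shift [329.8 218.9  49.3]
```

View pics/k2.png

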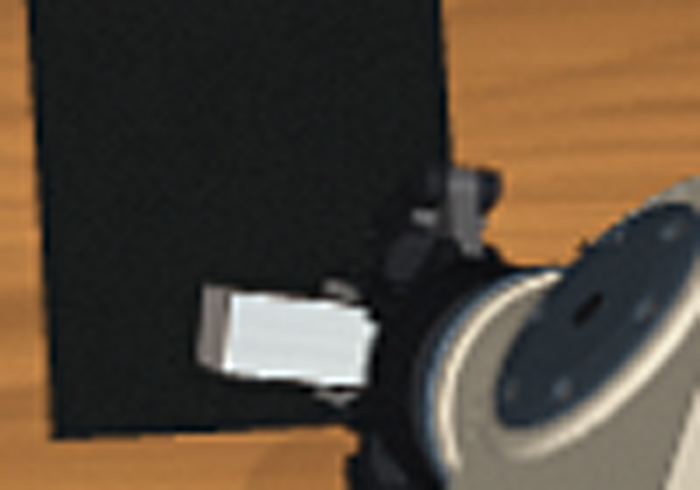

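{"method": "play_rows", "body": {
  "moves": [
    [[0,0,0],[35,20,0],0.2],
    [[0,0,-1],[70,44,0],0.2],
    [[0,0,-2],[105,68,0],0.2],
    [[0,0,-3],[140,92,0],0.2],
    [[0,0,-3.8],[175,116,0],0.2],
    [[0,0,-3.8],[210,140,0],0.2],
    [[0,0,-3.8],[245,164,0],0.2],
    [[0,0,-3.8],[280,188,10],0.2],
    [[0,0,-3.8],[312,208,30],0.2],
    [[0.2,0.2,-3.8],[330,219,49],0.2],
    [[0.2,0.2,-3.8],[330,219,49],0.2],
    [[0.2,0.2,-3.8],[330,219,49],0.2]
  ]
}}

```text
clock: 29.9
eef_pos: [606.8, 10.8, 107.9]
tcp_rot: [-3.137, 0.0, 1.523]
contact_force: [0.3, 0.3, -2.4]
opening: 0.32
```

Run:
```python
from rig import r
from h import *
f=r.grab_frame("top"); x0,y0,x1,y1=320,130,390,190
cv2.imwrite("pics/k3.png",cv2.resize(f["color"][y0:y1,x0:x1,::-1],None,fx=10,fy=10,interpolation=cv2.INTER_CUBIC))
f2=r.grab_frame("side")
cv2.imwrite("pics/k4.png",cv2.resize(f2["color"][80:230,240:400,::-1],None,fx=4,fy=4,interpolation=cv2.INTER_CUBIC))
p=mag(35,-1); plan(r,[*p,19],MY+np.pi/2)
s=r.sense()["eef_pos"]; print([((proj(f,[s[0]-14,s[1]+y,s[2]+29])+.5-[x0,y0])*10).round() for y in (50,-50)])
```

```text
at [607.6   9.9 109.8] [-3.1402e+00  1.0000e-04  1.5214e+00] -> turn [-0.08  0.    0.01] shift [ 0.6  0.9 90.8]
[array([[ 61., 443.]]), array([[455., 437.]])]
```

View pics/k3.png

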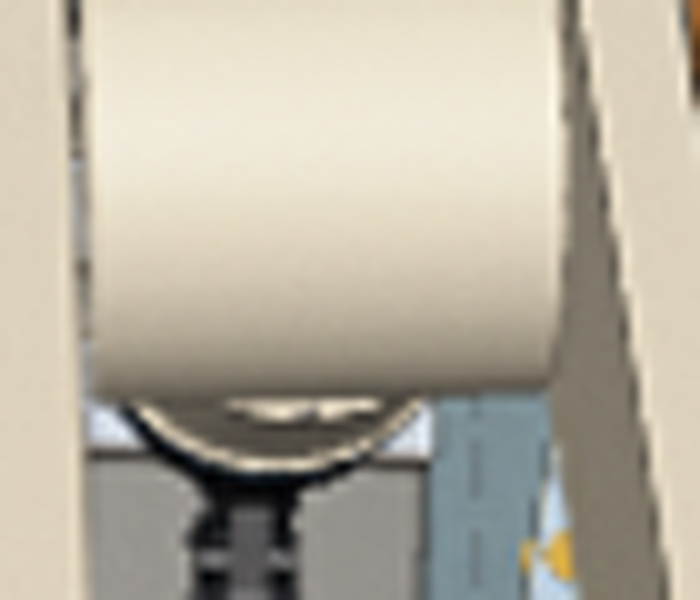

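View pics/k4.png

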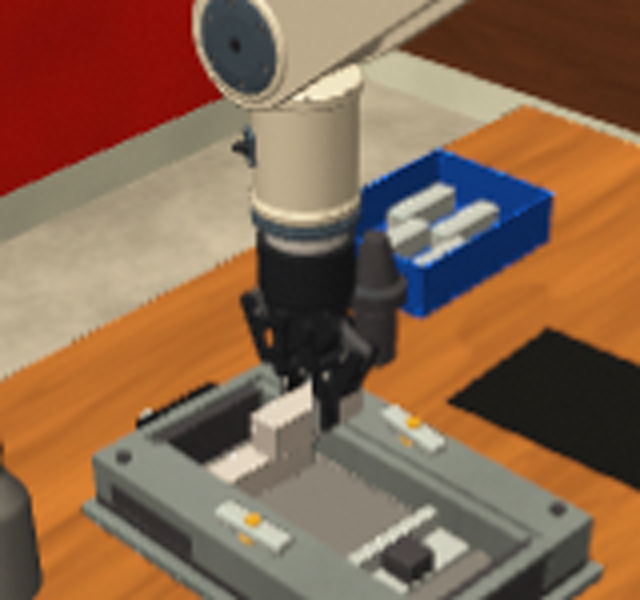

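{"method": "play_rows", "body": {
  "moves": [
    [[0,0,0],[-2.6,1,15],0.2],
    [[0,0,0],[-2.6,1,35],0.2],
    [[0,0,0],[-2.6,1,55],0.2],
    [[0,0,0],[-2.6,1,72],0.2],
    [[0,0,0],[-2.6,1,82],0.2],
    [[0,0,0],[-2.6,1,87],0.2],
    [[0,0,0],[-2.6,1,90.5],0.2],
    [[0,0,0],[-2.6,1,90.5],0.2],
    [[0,0,0],[-2.6,1,90.5],0.2]
  ]
}}

```text
clock: 30.9
eef_pos: [608.9, 7.0, 20.3]
tcp_rot: [3.142, 0.0, 1.521]
contact_force: [-2.9, -0.7, 5.1]
opening: 0.32
```

```bash
python3 look.py side k5 240 90 400 230 4.5;python3 -c "
from rig import r;s=r.sense();print(s['contact_force'],s['wrist_torque'])"
```

```text
[608.9   7.   20.3] [3.142 0.    1.521] 0.3180370818441074 [ 0.01  0.59  1.8  -0.    0.75  0.06] 30.95
[-2.51640824 -2.3181463   6.64697421] [-0.40511564  0.38936497 -0.0187761 ]
```

View pics/k5.png

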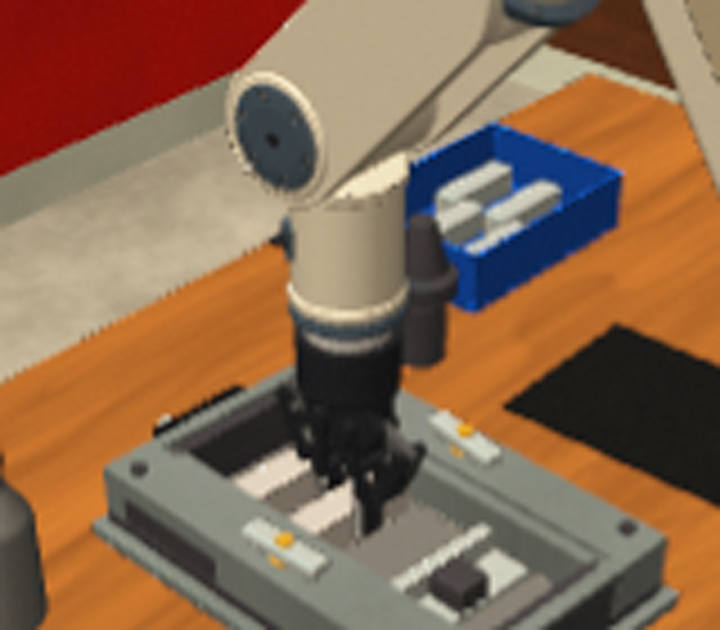

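{"method": "play_rows", "body": {
  "moves": [
    [[0,0,0],[0,0,0],0.4],
    [[0,0,0],[0,0,0],0.47],
    [[0,0,0],[0,0,0],0.47],
    [[0,0,0],[0,0,-15],0.47],
    [[0,0,0],[0,0,-45],0.47],
    [[0,0,0],[0,0,-85],0.4],
    [[0,0,0],[0,0,-110],0.0],
    [[0,0,0],[0,-45,-110],0.0],
    [[0,0,0],[0,-95,-110],0.0],
    [[0,0,0],[0,-145,-110],0.0],
    [[0,0,0],[0,-195,-110],0.0],
    [[0,0,0],[0,-245,-130],0.0],
    [[0,0,0],[0,-270,-130],0.0],
    [[0,0,0],[0,-270,-130],0.0]
  ]
}}

```text
clock: 32.35
eef_pos: [335.6, 20.4, 151.0]
tcp_rot: [-3.141, 0.0, 1.522]
contact_force: [0.7, 0.1, 0.1]
opening: -0.002
```

Run:
```python
from rig import r
from h import *
f=r.grab_frame("top"); x0,y0,x1,y1=290,100,400,265
cv2.imwrite("pics/l1.png",cv2.resize(f["color"][y0:y1,x0:x1,::-1],None,fx=3.6,fy=3.6,interpolation=cv2.INTER_CUBIC))
f2=r.grab_frame("side")
cv2.imwrite("pics/l2.png",cv2.resize(f2["color"][120:250,240:400,::-1],None,fx=4.5,fy=4.5,interpolation=cv2.INTER_CUBIC))
print(r.sense()["eef_pos"])
```

```text
[339.96876888  20.48916933 151.32276372]
```

View pics/l1.png

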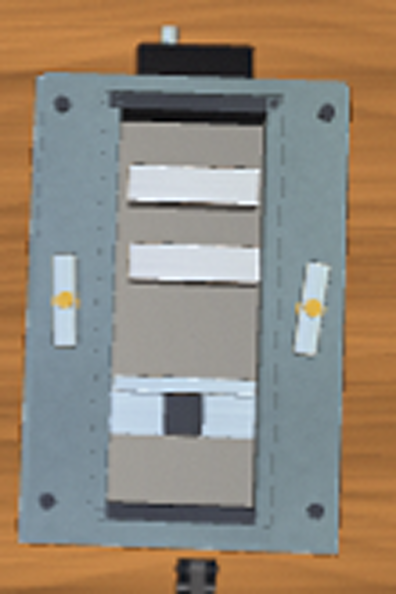

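View pics/l2.png

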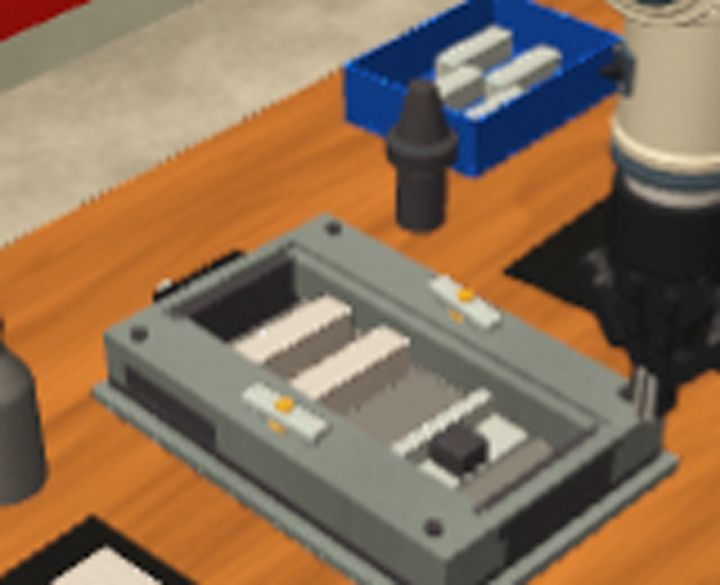

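Run:
```python
from rig import r
from h import *
np.set_printoptions(precision=1,suppress=True)
f=r.grab_frame("top")
T=lambda p:(np.array(p)+.5)/3.6+[290,100]-.5
R=np.array([[np.cos(MY),np.sin(MY)],[-np.sin(MY),np.cos(MY)]])
c=np.array([573,15.7])  # mag centre as the top camera sees it
for nm,p,z in (("b1",[(130,166),(260,168),(259,205),(128,202)],48),("b2",[(130,243),(260,247),(259,283),(128,277)],48),("floor",[(122,123),(267,127),(254,508),(106,502)],14),("boss",[(165,394),(202,394),(201,435),(164,435)],44),("shoe rear",[(112,435),(252,437)],22)):
    q=(back(f,T(p),z)[:,:2]-c)@R.T; print(nm,q.mean(0),q.ravel())
s=r.sense(); print(s["tcp_rot"]); plan(r,[*mag(-125,0),100],MY+np.pi/2)
print("now local",R@(s["eef_pos"][:2]-MC))
```

```text
b1 [94.  -1.7] [107.2  48.  109.1 -51.6  80.4 -51.6  79.3  48.6]
b2 [34.5 -3.6] [ 47.7  45.9  48.1 -53.4  20.5 -53.4  21.6  46.5]
floor [-1.6 -0.8] [ 147.8   55.8  148.4  -58.8 -151.5  -57.7 -151.1   57.5]
boss [-81.6   0.9] [-66.5  15.2 -65.5 -13.  -96.7 -13.3 -97.7  14.8]
shoe rear [-97.7   0.5] [-98.9  54.7 -96.5 -53.7]
[ 3.1 -0.   1.5]
at [340.7  20.5 151.2] [ 3.1 -0.   1.5] -> turn [ 0.1 -0.   0. ] shift [  4.2 107.8  51.5]
now local [-232.9   -4.3]
```

{"method": "play_rows", "body": {
  "moves": [
    [[0,0,0],[2,40,0],0.0],
    [[0,0,0],[4.2,85,0],0.0],
    [[0,0,0],[4.2,110,10],0.0],
    [[0,0,0],[4.2,110,50],0.0],
    [[0,0,0],[4.2,110,90],0.0],
    [[0,0,0],[4.2,110,118],0.0],
    [[0,0,0],[4.2,110,130],0.0],
    [[0,0,0],[4.2,110,130],0.0]
  ]
}}

```text
clock: 33.3
eef_pos: [450.8, 19.1, 20.0]
tcp_rot: [-3.141, 0.0, 1.521]
contact_force: [-0.5, 0.2, 0.8]
opening: -0.0
```

Run:
```python
from rig import r
from h import *
f=r.grab_frame("top"); x0,y0,x1,y1=290,130,400,265
cv2.imwrite("pics/l3.png",cv2.resize(f["color"][y0:y1,x0:x1,::-1],None,fx=4,fy=4,interpolation=cv2.INTER_CUBIC))
f2=r.grab_frame("side")
cv2.imwrite("pics/l4.png",cv2.resize(f2["color"][120:250,260:420,::-1],None,fx=4.5,fy=4.5,interpolation=cv2.INTER_CUBIC))
s=r.sense();R=np.array([[np.cos(MY),np.sin(MY)],[-np.sin(MY),np.cos(MY)]])
print("now local",R@(s["eef_pos"][:2]-MC),s["eef_pos"],s["contact_force"])
```

```text
now local [-1.21538978e+02  1.41106484e-02] [452.11059001  19.22781623  22.05001292] [ 0.30884978 -0.14937842  0.80637852]
```

View pics/l3.png

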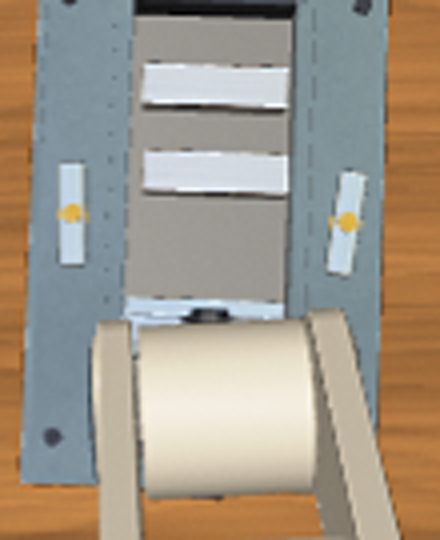

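View pics/l4.png

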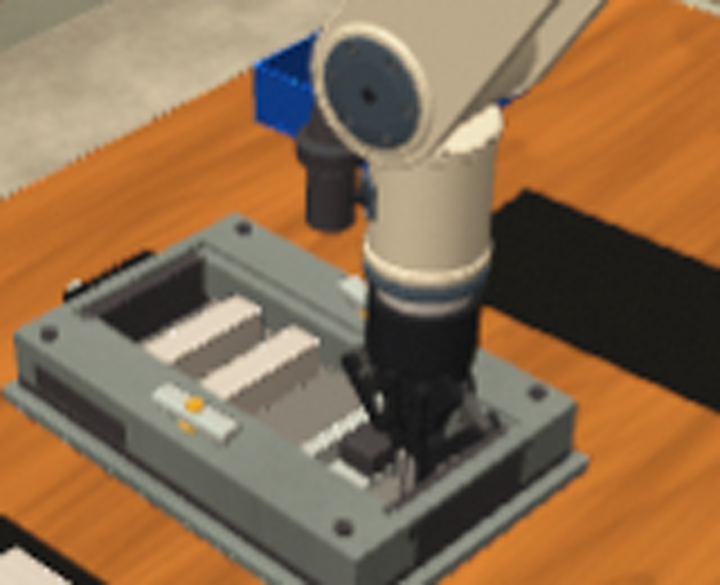

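{"method": "play_rows", "body": {
  "moves": [
    [[0,0,0],[0,5,0],0.0],
    [[0,0,0],[0,10,0],0.0],
    [[0,0,0],[0,15,0],0.0],
    [[0,0,0],[0,20,0],0.0],
    [[0,0,0],[0,25,0],0.0],
    [[0,0,0],[0,30,0],0.0],
    [[0,0,0],[0,35,0],0.0],
    [[0,0,0],[0,40,0],0.0],
    [[0,0,0],[0,45,0],0.0],
    [[0,0,0],[0,50,0],0.0]
  ]
}}

```text
clock: 34.4
eef_pos: [502.4, 16.7, 22.1]
tcp_rot: [3.138, -0.0, 1.521]
contact_force: [-3.9, -0.3, 2.6]
opening: -0.003
```

```bash
cat > st.py <<'E'
from rig import r
from h import *
f=r.grab_frame("top"); x0,y0,x1,y1=290,110,400,245
cv2.imwrite("pics/m_top.png",cv2.resize(f["color"][y0:y1,x0:x1,::-1],None,fx=4,fy=4,interpolation=cv2.INTER_CUBIC))
f2=r.grab_frame("side")
cv2.imwrite("pics/m_side.png",cv2.resize(f2["color"][120:250,240:400,::-1],None,fx=4.5,fy=4.5,interpolation=cv2.INTER_CUBIC))
s=r.sense();R=np.array([[np.cos(MY),np.sin(MY)],[-np.sin(MY),np.cos(MY)]])
print("now local",R@(s["eef_pos"][:2]-MC),s["eef_pos"],s["contact_force"],s["wrist_torque"])
E
python3 st.py
```

```text
now local [-70.01774211   0.07779486] [503.57187013  16.7421626   22.2963953 ] [ 0.2609391  -0.57566792 -0.49923765] [0.0184982  0.03291686 0.00636811]
```

View pics/m_side.png

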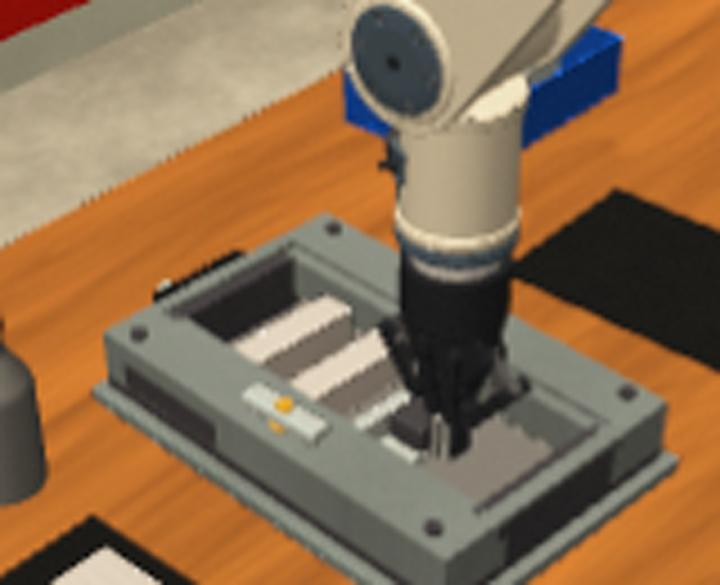

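{"method": "play_rows", "body": {
  "moves": [
    [[0,0,0],[0,5,0],0.0],
    [[0,0,0],[0,10,0],0.0],
    [[0,0,0],[0,15,0],0.0],
    [[0,0,0],[0,20,0],0.0],
    [[0,0,0],[0,25,0],0.0],
    [[0,0,0],[0,30,0],0.0],
    [[0,0,0],[0,35,0],0.0],
    [[0,0,0],[0,40,0],0.0],
    [[0,0,0],[0,45,0],0.0],
    [[0,0,0],[0,50,0],0.0],
    [[0,0,0],[0,55,0],0.0],
    [[0,0,0],[0,60,0],0.0],
    [[0,0,0],[0,65,0],0.0],
    [[0,0,0],[0,70,0],0.0]
  ]
}}

```text
clock: 35.9
eef_pos: [573.5, 13.3, 22.5]
tcp_rot: [3.137, -0.0, 1.521]
contact_force: [-4.3, 0.7, -1.6]
opening: -0.002
```

```bash
python3 st.py
```

```text
now local [1.14363522 0.10209248] [574.64728592  13.2453806   22.81284176] [-0.29301489  0.02717893 -0.59830422] [-0.0321111   0.05492254 -0.03764279]
```

View pics/m_side.png

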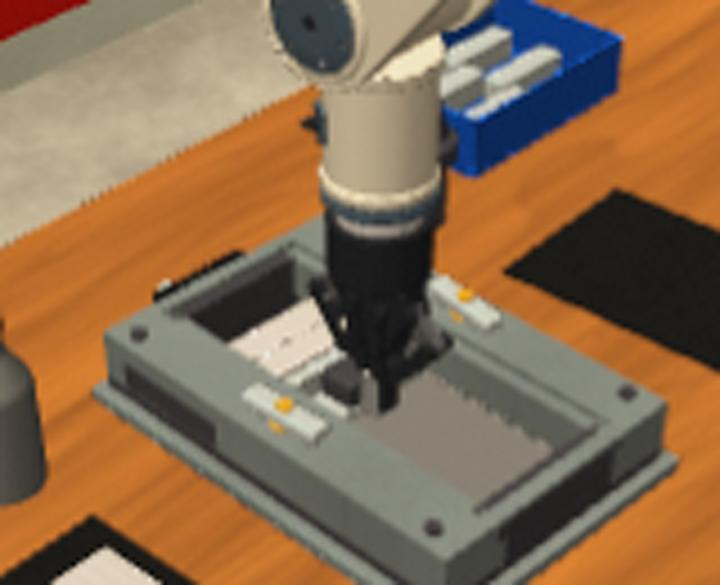

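View pics/m_top.png

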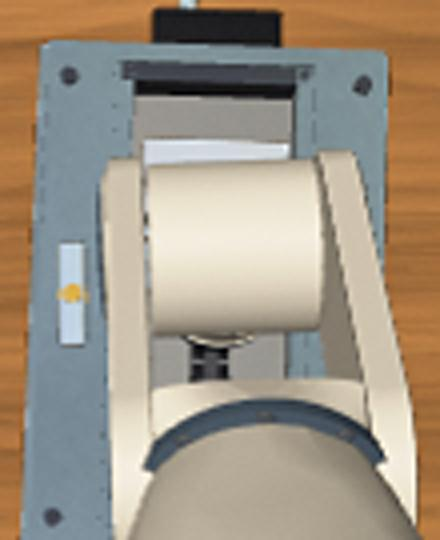

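{"method": "play_rows", "body": {
  "moves": [
    [[0,0,0],[0,5,0],0.0],
    [[0,0,0],[0,10,0],0.0],
    [[0,0,0],[0,15,0],0.0],
    [[0,0,0],[0,20,0],0.0],
    [[0,0,0],[0,24,0],0.0],
    [[0,0,0],[0,27,0],0.0],
    [[0,0,0],[0,29,0],0.0]
  ]
}}

```text
clock: 36.7
eef_pos: [603.8, 11.8, 22.9]
tcp_rot: [3.135, -0.0, 1.521]
contact_force: [-4.1, 0.3, -0.4]
opening: -0.002
```

{"method": "play_rows", "body": {
  "moves": [
    [[0,0,0],[0,1.5,0],0.0],
    [[0,0,0],[0,3,0],0.0],
    [[0,0,0],[0,4,0],0.0]
  ]
}}

```text
clock: 37.0
eef_pos: [607.9, 11.6, 22.9]
tcp_rot: [3.135, -0.0, 1.521]
contact_force: [-4.5, -0.0, -1.9]
opening: 0.002
```

```bash
python3 st.py
```

```text
now local [34.55793957  0.09497778] [608.0203099   11.58494192  22.96187754] [-3.55750245  0.19041014 -1.86747359] [-0.02645884  0.56241407 -0.02584576]
```

View pics/m_side.png

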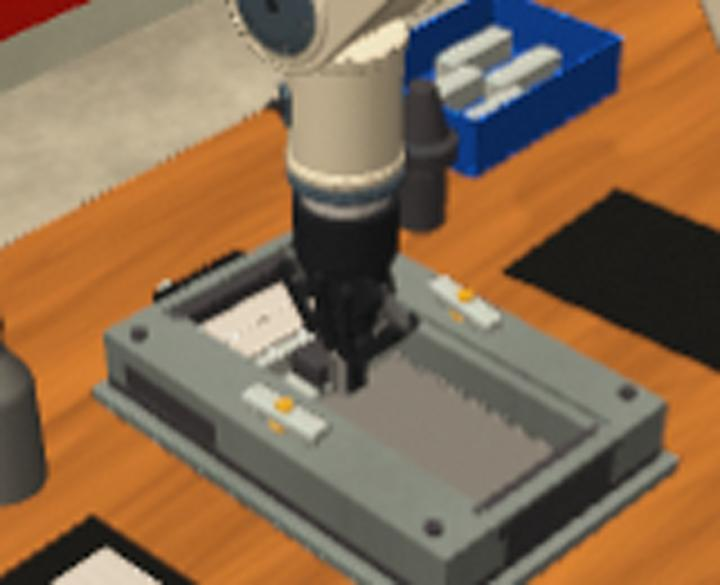

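View pics/m_top.png

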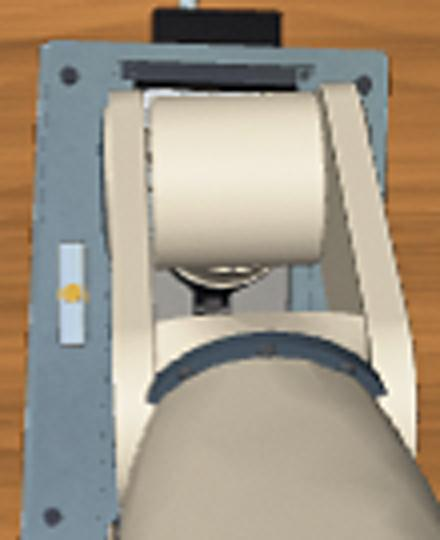

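Force is still only sliding friction (about 4 N), so I keep going in small steps until it rises.

{"method": "play_rows", "body": {
  "moves": [
    [[0,0,0],[0,1,0],0.0],
    [[0,0,0],[0,2,0],0.0],
    [[0,0,0],[0,3,0],0.0]
  ]
}}

```text
clock: 37.4
eef_pos: [610.8, 11.4, 22.9]
tcp_rot: [3.135, -0.0, 1.521]
contact_force: [-5.8, -1.5, -1.6]
opening: -0.003
```

{"method": "play_rows", "body": {
  "moves": [
    [[0,0,0],[0,1,0],0.0],
    [[0,0,0],[0,2,0],0.0]
  ]
}}

```text
clock: 37.6
eef_pos: [610.8, 11.4, 22.8]
tcp_rot: [3.139, -0.0, 1.521]
contact_force: [-13.2, 1.1, 7.2]
opening: 0.001
```

{"method": "play_rows", "body": {
  "moves": [
    [[0,0,0],[0,1,0],0.0],
    [[0,0,0],[0,2,0],0.0]
  ]
}}

```text
clock: 37.8
eef_pos: [610.8, 11.4, 22.8]
tcp_rot: [-3.14, 0.0, 1.521]
contact_force: [-14.5, 2.0, 9.9]
opening: 0.001
```

The follower has stopped dead at x = 610.8 (local 37.3) and the force has risen to 14 N, so the row is closed. I back off and check.

{"method": "play_rows", "body": {
  "moves": [
    [[0,0,0],[0,-5,0],0.0],
    [[0,0,0],[0,-15,0],0.0],
    [[0,0,0],[0,-25,-10],0.0],
    [[0,0,0],[0,-30,-50],0.0],
    [[0,0,0],[0,-40,-95],0.0],
    [[0,0,0],[0,-85,-140],0.3],
    [[0,0,0],[0,-130,-160],0.6],
    [[0,0,0],[0,-180,-180],0.6],
    [[0,0,0],[0,-230,-190],0.6],
    [[0,0,0],[0,-260,-190],0.6],
    [[0,0,0],[0,-260,-190],0.6]
  ]
}}

```text
clock: 38.9
eef_pos: [345.9, 24.2, 213.8]
tcp_rot: [-3.139, -0.0, 1.522]
contact_force: [0.2, -0.1, 1.1]
opening: 0.601
```

```bash
python3 st.py
python3 - <<'E'
from rig import r
from h import *
np.set_printoptions(precision=1,suppress=True)
f=r.grab_frame("top");cv2.imwrite("pics/n1.png",f["color"][:,:,::-1])
cv2.imwrite("pics/n2.png",cv2.resize(f["color"][150:290,210:275,::-1],None,fx=4.2,fy=4.2,interpolation=cv2.INTER_CUBIC))
g=r.grab_frame("side")
cv2.imwrite("pics/n3.png",cv2.resize(g["color"][230:330,225:350,::-1],None,fx=5,fy=5,interpolation=cv2.INTER_CUBIC))
E
```

```text
now local [-2.22547290e+02  5.40210215e-02] [351.22797544  24.26554757 214.35467482] [ 0.75000161 -0.47780979 -0.13173747] [ 0.06800182 -0.00922995  0.03435381]
```

View pics/m_top.png

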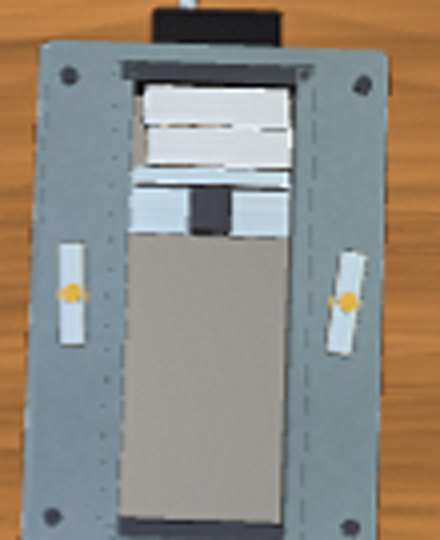

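View pics/n1.png

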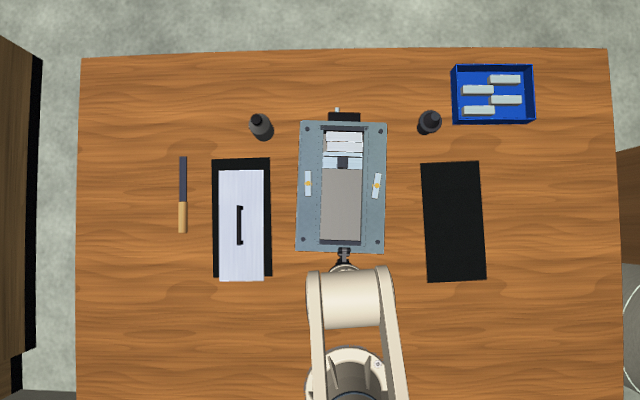

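View pics/n2.png

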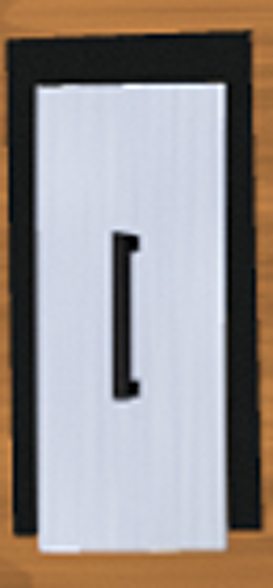

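View pics/n3.png

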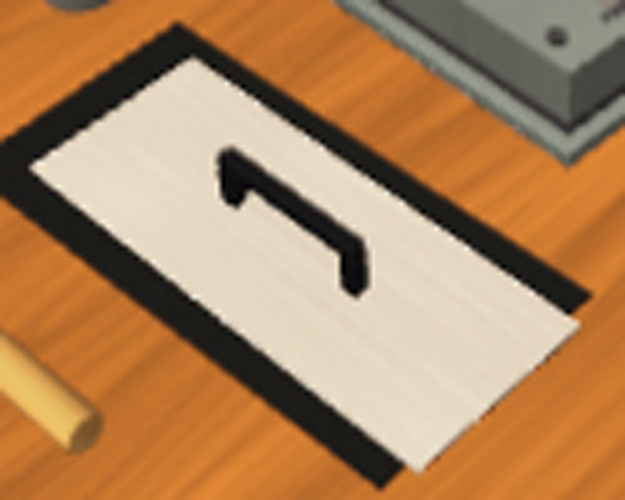

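Run:
```python
from rig import r
from h import *
plan(r,[470.0,300.5,80],0.0)
```

```text
at [352.6  24.2 214. ] [ 3.1411e+00 -2.0000e-04  1.5213e+00] -> turn [ 2.000e-02 -3.000e-02  8.716e+01] shift [281.7 103.5 134.1]
```

{"method": "play_rows", "body": {
  "moves": [
    [[0,0,8],[35,10,0],0.6],
    [[0,0,16],[70,22,0],0.6],
    [[0,0,24],[105,35,0],0.6],
    [[0,0,32],[140,48,0],0.6],
    [[0,0,40],[175,62,0],0.6],
    [[0,0,48],[210,76,0],0.6],
    [[0,0,56],[245,90,10],0.6],
    [[0,0,64],[270,100,30],0.6],
    [[0,0,72],[281.7,103.5,60],0.6],
    [[0,0,80],[281.7,103.5,90],0.6],
    [[0,0,87.2],[281.7,103.5,120],0.6],
    [[0,0,87.2],[281.7,103.5,134],0.6],
    [[0,0,87.2],[281.7,103.5,134],0.6],
    [[0,0,87.2],[281.7,103.5,134],0.6]
  ]
}}

```text
clock: 40.5
eef_pos: [470.7, 300.8, 80.5]
tcp_rot: [-3.141, -0.001, 0.002]
contact_force: [-0.0, 0.2, 0.3]
opening: 0.601
```

```bash
python3 look.py side o1 180 160 380 330 3.6
python3 - <<'E'
from rig import r
from h import *
plan(r,[470.0,300.5,22],0.0)
E
```

```text
[471.  301.   81.1] [-3.141e+00 -2.000e-03  1.000e-03] 0.5985188521686615 [ 0.57  0.44  1.9  -0.    0.8   2.14] 40.55
at [471.  301.   81.1] [-3.1405e+00 -2.0000e-03  1.4000e-03] -> turn [-0.06 -0.11  0.08] shift [-1.2  0.6 59.1]
```

View pics/o1.png

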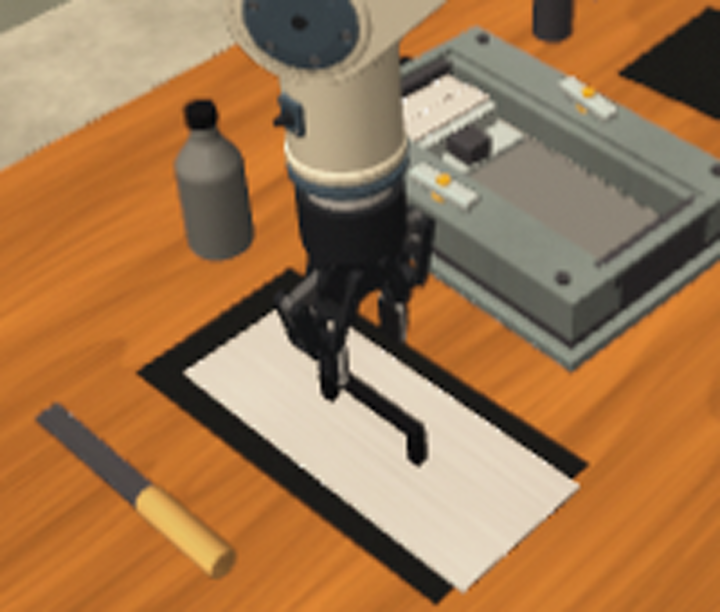

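{"method": "play_rows", "body": {
  "moves": [
    [[0,0,0],[-1,0.6,20],0.6],
    [[0,0,0],[-1,0.6,40],0.6],
    [[0,0,0],[-1,0.6,54],0.6],
    [[0,0,0],[-1,0.6,59],0.6],
    [[0,0,0],[-1,0.6,59],0.6],
    [[0,0,0],[-1,0.6,59],0.3],
    [[0,0,0],[-1,0.6,59],0.05],
    [[0,0,0],[-1,0.6,59],0.05],
    [[0,0,0],[-1,0.6,59],0.05],
    [[0,0,0],[-1,0.6,59],0.05],
    [[0,0,0],[-1,0.6,59],0.05],
    [[0,0,0],[-1,0.6,59],0.05],
    [[0,0,0],[-1,0.6,59],0.05],
    [[0,0,0],[-1,0.6,59],0.05]
  ],
  "newtons": 60
}}

```text
clock: 41.95
eef_pos: [470.6, 300.7, 23.0]
tcp_rot: [-3.14, -0.003, 0.001]
contact_force: [-0.9, -1.7, 5.8]
opening: 0.124
```

{"method": "play_rows", "body": {
  "moves": [
    [[0,0,0],[0,0,-5],0.05],
    [[0,0,0],[0,0,-15],0.05],
    [[0,0,0],[0,0,-40],0.05],
    [[0,0,0],[0,0,-80],0.05],
    [[0,0,0],[0,0,-120],0.05],
    [[0,0,0],[0,0,-160],0.05],
    [[0,0,0],[0,0,-200],0.05],
    [[0,0,0],[0,0,-218],0.05],
    [[0,0,0],[0,0,-218],0.05]
  ]
}}

```text
clock: 42.85
eef_pos: [471.1, 301.1, 244.5]
tcp_rot: [-3.137, -0.008, 0.001]
contact_force: [0.3, 0.2, -7.5]
opening: 0.128
```

```bash
python3 look.py side o2 180 80 400 330 2.4
python3 - <<'E'
from rig import r
from h import *
plan(r,[573.9,13.0,120],-0.0495)
E
```

```text
[470.1 300.4 242.1] [-3.139e+00 -5.000e-03  1.000e-03] 0.12026576934048336 [ 0.57  0.24  1.77 -0.    1.13  2.14] 42.9
at [470.1 300.4 242.1] [-3.1388e+00 -4.8000e-03  1.4000e-03] -> turn [-0.17 -0.27  2.92] shift [102.8 287.9 121.8]
```

View pics/o2.png

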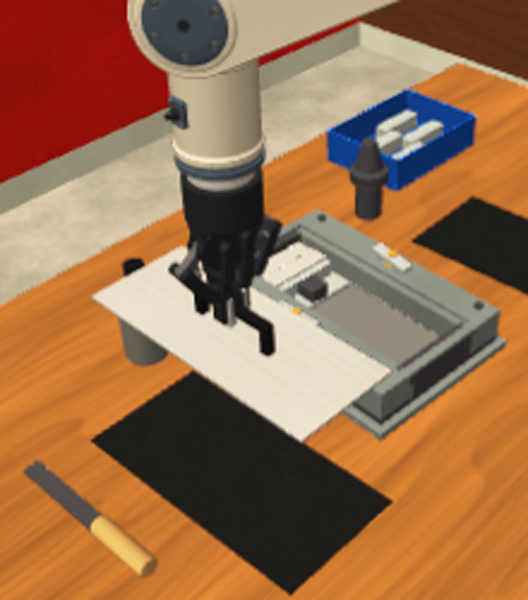

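{"method": "play_rows", "body": {
  "moves": [
    [[0,0,0],[0,40,0],0.05],
    [[0,0,1],[5,80,0],0.05],
    [[0,0,2],[20,120,0],0.05],
    [[0,0,2.9],[40,160,0],0.05],
    [[0,0,2.9],[60,200,0],0.05],
    [[0,0,2.9],[80,240,10],0.05],
    [[0,0,2.9],[98,275,40],0.05],
    [[0,0,2.9],[102.8,288,80],0.05],
    [[0,0,2.9],[102.8,288,115],0.05],
    [[0,0,2.9],[102.8,288,130],0.05],
    [[0,0,2.9],[102.8,288,130],0.05],
    [[0,0,2.9],[102.8,288,130],0.05],
    [[0,0,2.9],[102.8,288,130],0.05],
    [[0,0,2.9],[102.8,288,130],0.05]
  ]
}}

```text
clock: 44.3
eef_pos: [575.0, 13.4, 113.5]
tcp_rot: [-3.138, -0.008, -0.049]
contact_force: [0.5, -0.3, -6.7]
opening: 0.126
```

```bash
python3 look.py side p1 220 90 400 260 4; python3 look.py top p2 280 90 400 270 3.3
python3 - <<'E'
from rig import r
from h import *
plan(r,[573.9,13.0,79],-0.0495)
E
```

```text
[574.8  13.3 113.3] [-3.138 -0.007 -0.049] 0.12653344113531514 [0.02 0.41 1.85 0.   0.88 1.64] 44.35
[574.6  13.2 113.1] [-3.138 -0.007 -0.049] 0.12675676417887033 [0.02 0.41 1.85 0.   0.88 1.64] 44.4
at [574.6  13.2 113.1] [-3.1385 -0.0067 -0.0487] -> turn [-0.18 -0.39  0.05] shift [-0.9  0.3 34. ]
```

View pics/p1.png

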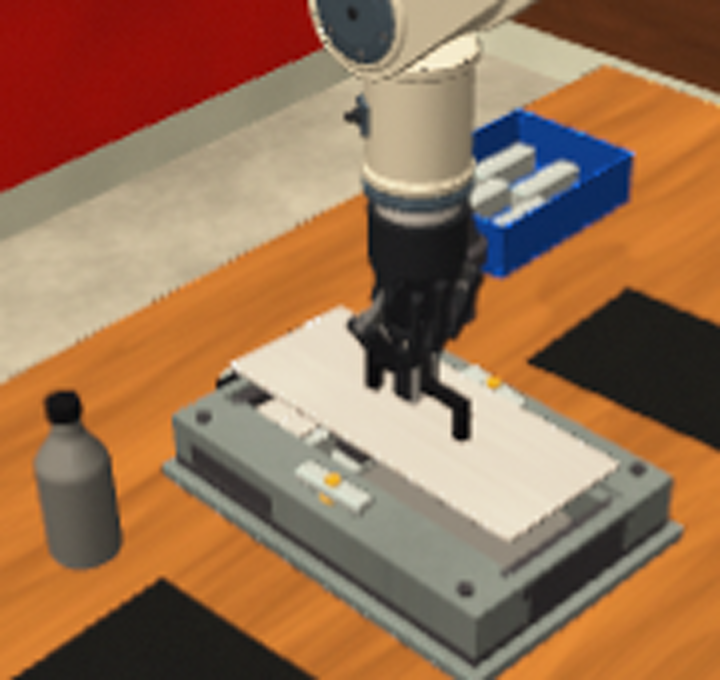

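View pics/p2.png

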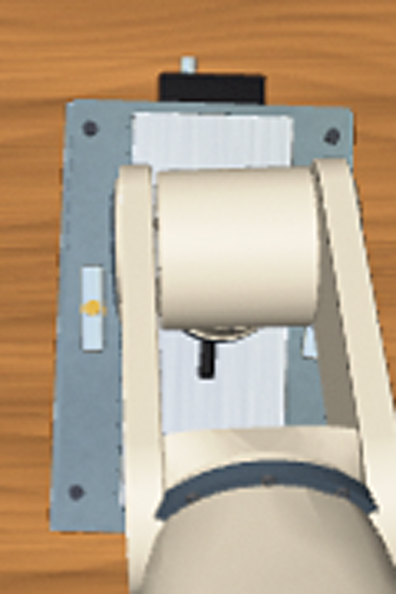

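{"method": "play_rows", "body": {
  "moves": [
    [[-0.2,-0.4,0],[0.2,0.3,10],0.05],
    [[-0.2,-0.4,0],[0.2,0.3,20],0.05],
    [[-0.2,-0.4,0],[0.2,0.3,26],0.05],
    [[-0.2,-0.4,0],[0.2,0.3,29],0.05],
    [[-0.2,-0.4,0],[0.2,0.3,32],0.05],
    [[-0.2,-0.4,0],[0.2,0.3,34],0.05],
    [[-0.2,-0.4,0],[0.2,0.3,34.5],0.05],
    [[-0.2,-0.4,0],[0.2,0.3,34.5],0.05]
  ]
}}

```text
clock: 45.2
eef_pos: [574.9, 12.9, 80.0]
tcp_rot: [3.141, 0.0, -0.049]
contact_force: [-7.6, -0.1, 11.5]
opening: 0.126
```

```bash
python3 look.py side p3 220 110 400 250 4; python3 look.py top p4 280 90 400 270 3.3; python3 -c "
from rig import r;s=r.sense();print(s['contact_force'],s['wrist_torque'],s['eef_pos'])"
```

```text
[574.9  13.   80. ] [ 3.141  0.    -0.049] 0.12207221192465625 [ 0.02  0.46  1.86 -0.    0.82  1.64] 45.25
[574.9  13.   80. ] [ 3.141  0.    -0.049] 0.13034767421211246 [ 0.02  0.46  1.86 -0.    0.82  1.64] 45.3
[-6.99098231  0.34123344 11.44336599] [-0.02999302  1.04306657 -0.01684444] [574.85741885  12.97324509  79.99615446]
```

View pics/p3.png

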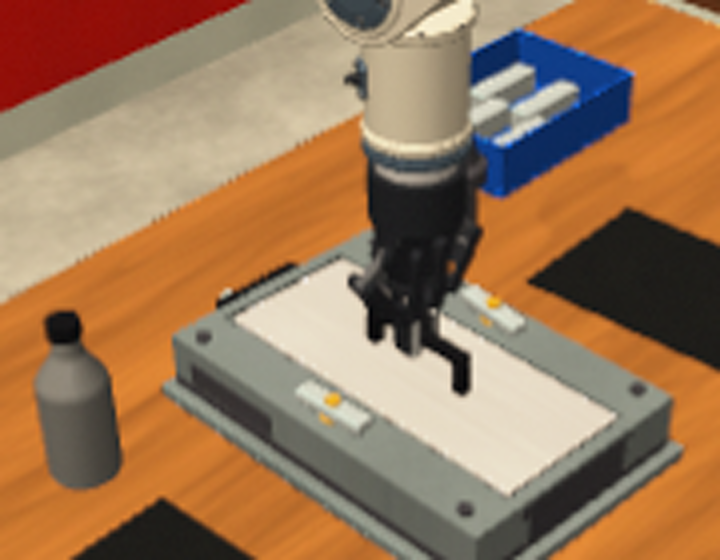

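View pics/p4.png

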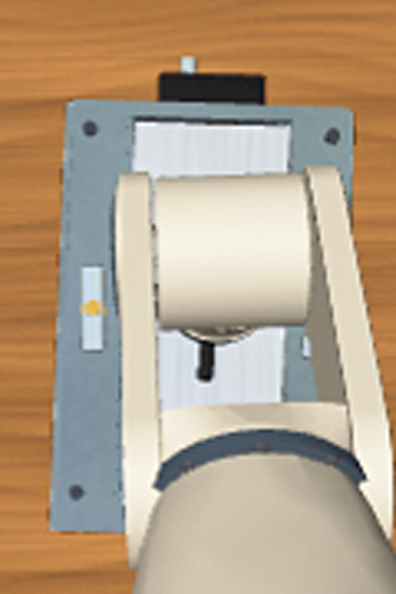

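{"method": "play_rows", "body": {
  "moves": [
    [[0,0,0],[0,0,0],0.2],
    [[0,0,0],[0,0,0],0.45],
    [[0,0,0],[0,0,0],0.6],
    [[0,0,0],[0,0,0],0.6],
    [[0,0,0],[0,0,-20],0.6],
    [[0,0,0],[0,0,-50],0.35],
    [[0,0,0],[0,0,-90],0.35],
    [[0,0,0],[-40,0,-110],0.35],
    [[0,0,0],[-90,0,-130],0.35],
    [[0,0,0],[-140,0,-150],0.35],
    [[0,0,0],[-190,0,-150],0.35],
    [[0,0,0],[-230,0,-150],0.35],
    [[0,0,0],[-230,0,-150],0.35]
  ]
}}

```text
clock: 46.6
eef_pos: [339.6, 24.2, 229.5]
tcp_rot: [3.141, 0.003, -0.048]
contact_force: [0.4, -0.0, 1.2]
opening: 0.349
```

```bash
python3 look.py side q1 220 110 400 250 4.4; python3 look.py top q2 285 95 400 265 3.4
```

```text
[343.1  24.3 230.2] [ 3.141 -0.    -0.048] 0.34616295660892177 [ 0.07 -0.11  2.18 -0.    1.08  1.69] 46.65
[345.2  24.3 230.7] [ 3.141e+00 -2.000e-03 -4.800e-02] 0.35140553361502086 [ 0.07 -0.11  2.17 -0.    1.08  1.69] 46.7
```

View pics/q1.png

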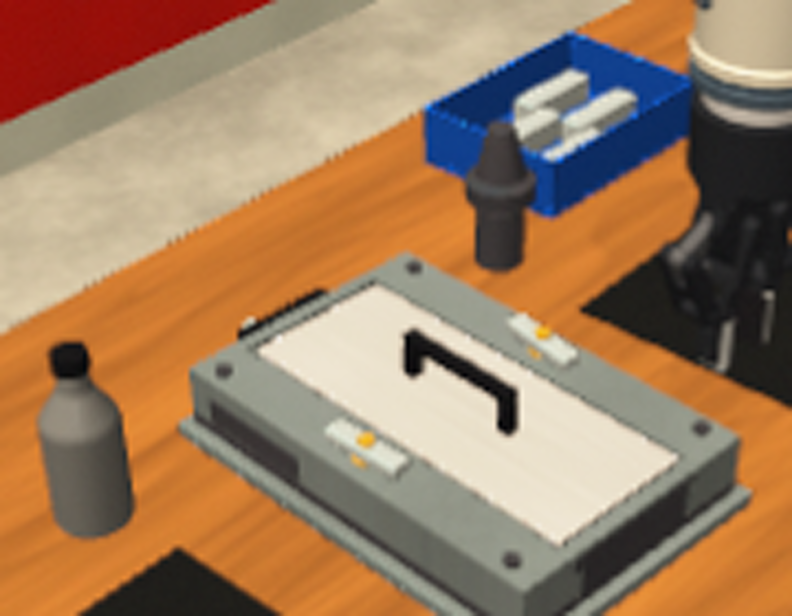

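View pics/q2.png

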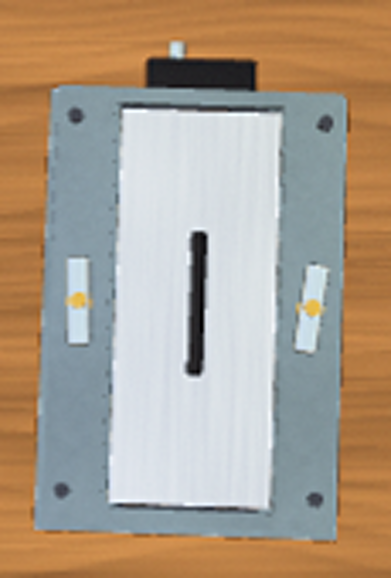

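The cover looks fully seated, with the same outline as at the start. Next are the buttons, left one first.

Run:
```python
from rig import r
from h import *
plan(r,[578.6,105.3,130],0.0)
f=r.grab_frame("top")
T=lambda p:(np.array(p)+.5)/3.4+[285,95]-.5
for n,p in (("L",[(78,258),(77,344)]),("R",[(318,265),(305,352)])):
    q=back(f,T(p),78.5);d=q[0]-q[1];print(n,q.mean(0).round(1),np.arctan2(d[1],d[0]).round(3))
```

```text
at [345.2  24.3 230.7] [ 3.1415e+00 -1.9000e-03 -4.8400e-02] -> turn [ 0.01 -0.11 -2.77] shift [229.  -92.2 101.1]
L [576.4 108.8  78.5] -0.023
R [567.9 -74.9  78.5] -0.169
```

{"method": "play_rows", "body": {
  "moves": [
    [[0,0,-1],[40,-15,0],0.36],
    [[0,0,-2],[85,-35,0],0.36],
    [[0,0,-2.8],[130,-55,0],0.36],
    [[0,0,-2.8],[175,-75,30],0.36],
    [[0,0,-2.8],[215,-90,65],0.36],
    [[0,0,-2.8],[229,-92.2,100],0.36],
    [[0,0,-2.8],[229,-92.2,130],0.36],
    [[0,0,-2.8],[229,-92.2,140],0.36],
    [[0,0,-2.8],[229,-92.2,140],0.36],
    [[0,0,-2.8],[229,-92.2,140],0.36]
  ]
}}

```text
clock: 47.75
eef_pos: [580.6, 105.2, 92.0]
tcp_rot: [3.142, -0.003, 0.0]
contact_force: [0.4, -0.5, 1.0]
opening: 0.36
```

```bash
python3 look.py side s1 240 130 340 220 7
python3 - <<'E'
from rig import r
from h import *
plan(r,[578.6,105.3,68],-0.01)
E
```

```text
[580.8 105.3  92.7] [-3.141 -0.004  0.   ] 0.3623916321759947 [ 0.18  0.46  1.82 -0.    0.85  1.75] 47.8
at [580.8 105.3  92.7] [-3.1414e+00 -4.2000e-03  1.0000e-04] -> turn [-0.01 -0.24  0.58] shift [-2.3  0.  24.6]
```

View pics/s1.png

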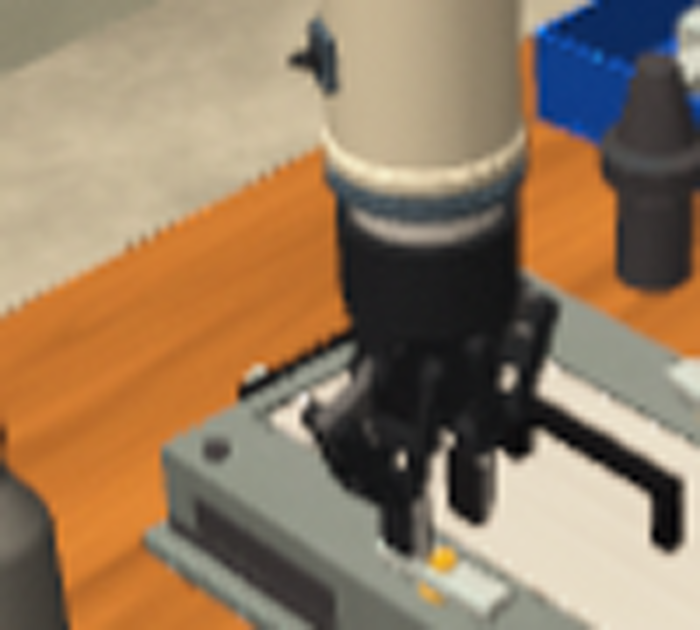

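{"method": "play_rows", "body": {
  "moves": [
    [[0,0,0.6],[-2.3,0,8],0.36],
    [[0,0,0.6],[-2.3,0,16],0.36],
    [[0,0,0.6],[-2.3,0,24.3],0.36],
    [[0,0,0],[-2.3,0,24.3],0.3],
    [[0,0,-8],[-2.3,0,24.3],0.3],
    [[0,0,-16],[-2.3,0,24.3],0.3],
    [[0,0,-24],[-2.3,0,24.3],0.3],
    [[0,0,-32],[-2.3,0,24.3],0.3],
    [[0,0,-40],[-2.3,0,24.3],0.3],
    [[0,0,-48],[-2.3,0,24.3],0.3],
    [[0,0,-56],[-2.3,0,24.3],0.3],
    [[0,0,-64],[-2.3,0,24.3],0.3],
    [[0,0,-72],[-2.3,0,24.3],0.3],
    [[0,0,-80],[-2.3,0,24.3],0.3],
    [[0,0,-88],[-2.3,0,24.3],0.3],
    [[0,0,-94],[-2.3,0,24.3],0.3],
    [[0,0,-94],[-2.3,0,24.3],0.3],
    [[0,0,-87.2],[-2.3,0,24.3],0.3],
    [[0,0,-87.2],[-2.3,0,24.3],0.3]
  ],
  "newtons": 20
}}

```text
clock: 49.7
eef_pos: [578.6, 105.2, 68.3]
tcp_rot: [3.138, -0.0, 1.518]
contact_force: [-0.8, -0.2, 0.6]
opening: 0.303
```

{"method": "play_rows", "body": {
  "moves": [
    [[0,0,0],[0,0,0],0.22],
    [[0,0,0],[0,0,0],0.18],
    [[0,0,0],[0,0,0],0.18],
    [[0,0,0],[0,0,0],0.18],
    [[0,0,0],[0,0,0],0.36],
    [[0,0,0],[0,0,0],0.36],
    [[0,0,0],[0,0,-20],0.36],
    [[0,0,0],[0,0,-50],0.36],
    [[0,0,0],[0,0,-70],0.36],
    [[0,0,0],[0,0,-70],0.36]
  ]
}}

```text
clock: 50.7
eef_pos: [579.9, 105.5, 141.2]
tcp_rot: [3.133, -0.001, 1.518]
contact_force: [0.2, 0.2, -0.0]
opening: 0.361
```

```bash
python3 look.py side s2 240 130 340 220 7
python3 - <<'E'
from rig import r
from h import *
plan(r,[569.3,-80.3,135],np.pi-0.15)
E
```

```text
[579.  105.3 139.5] [ 3.135e+00 -1.000e-03  1.518e+00] 0.35693884986494256 [ 0.18  0.4   1.8  -0.    0.94  0.23] 50.75
at [579.  105.3 139.5] [ 3.1354e+00 -7.0000e-04  1.5177e+00] -> turn [  0.32   0.23 -84.45] shift [-185.9    0.2    4.3]
```

View pics/s2.png

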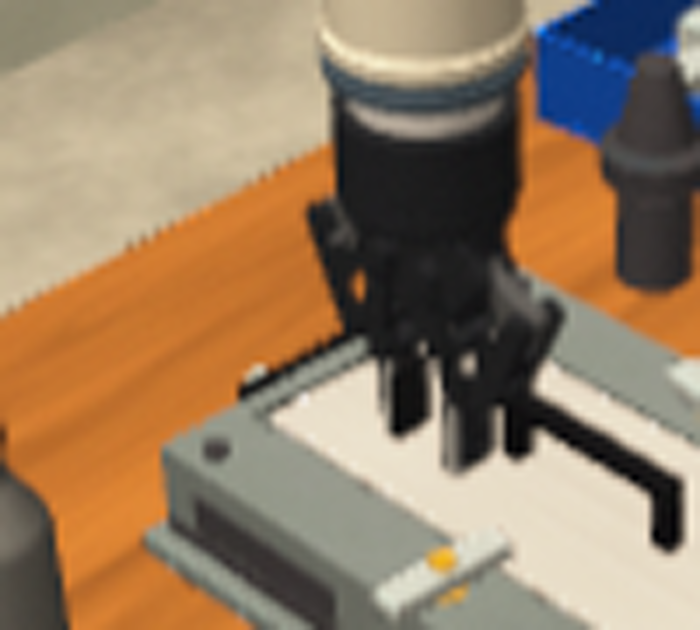

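{"method": "play_rows", "body": {
  "moves": [
    [[0,0,-8],[-20,0,0],0.36],
    [[0,0,-16],[-50,0,0],0.36],
    [[0,0,-24],[-85,0,0],0.36],
    [[0,0,-32],[-120,0,0],0.36],
    [[0,0,-40],[-155,0,0],0.36],
    [[0,0,-48],[-186,0,0],0.36],
    [[0,0,-56],[-186,0,0],0.36],
    [[0,0,-64],[-186,0,10],0.36],
    [[0,0,-72],[-186,0,20],0.36],
    [[0,0,-80],[-186,0,35],0.36],
    [[0,0,-84.5],[-186,0,47],0.36],
    [[0,0,-84.5],[-186,0,47],0.36],
    [[0,0,-84.5],[-186,0,47],0.36]
  ]
}}

```text
clock: 52.05
eef_pos: [568.7, -80.2, 91.5]
tcp_rot: [3.14, 0.004, 2.99]
contact_force: [-0.2, -0.2, -0.6]
opening: 0.363
```

```bash
python3 look.py side s3 300 110 400 200 7
python3 - <<'E'
from rig import r
from h import *
plan(r,[569.3,-80.3,68],np.pi-0.15)
E
```

```text
[569.2 -80.3  92.1] [3.14  0.005 2.99 ] 0.36186620300323497 [-0.14  0.44  1.86  0.    0.84 -1.56] 52.1
at [569.2 -80.3  92.1] [3.1402 0.0054 2.9903] -> turn [ 0.08  0.31 -0.07] shift [ 0.  -0.  24.1]
```

View pics/s3.png

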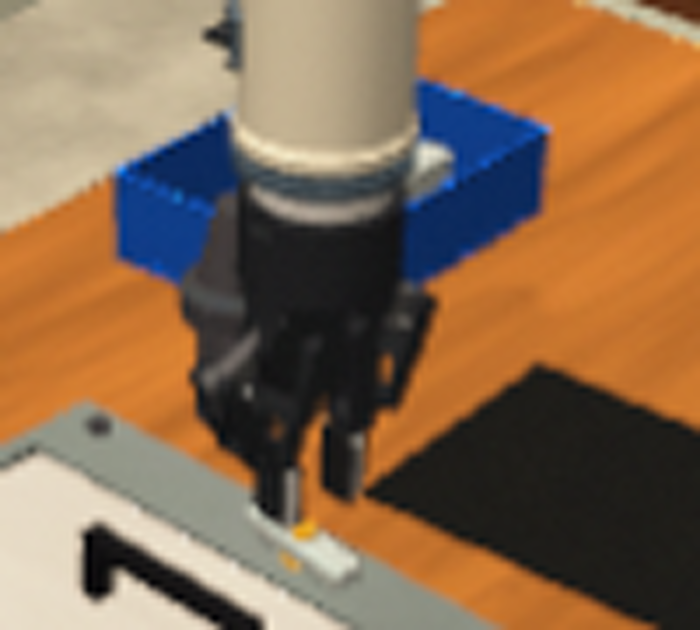

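{"method": "play_rows", "body": {
  "moves": [
    [[0,0,0],[0,1.5,8],0.36],
    [[0,0,0],[0,1.5,16],0.36],
    [[0,0,0],[0,1.5,24],0.36],
    [[0,0,0],[0,1.5,24],0.3],
    [[0,0,8],[0,1.5,24],0.3],
    [[0,0,16],[0,1.5,24],0.3],
    [[0,0,24],[0,1.5,24],0.3],
    [[0,0,32],[0,1.5,24],0.3],
    [[0,0,40],[0,1.5,24],0.3],
    [[0,0,48],[0,1.5,24],0.3],
    [[0,0,56],[0,1.5,24],0.3],
    [[0,0,64],[0,1.5,24],0.3],
    [[0,0,72],[0,1.5,24],0.3],
    [[0,0,80],[0,1.5,24],0.3],
    [[0,0,86],[0,1.5,24],0.3],
    [[0,0,91],[0,1.5,24],0.3],
    [[0,0,91],[0,1.5,24],0.3],
    [[0,0,84.2],[0,1.5,24],0.3],
    [[0,0,84.2],[0,1.5,24],0.3]
  ],
  "newtons": 20
}}

```text
clock: 54.0
eef_pos: [569.5, -79.0, 68.1]
tcp_rot: [3.136, -0.001, 1.525]
contact_force: [-0.5, 0.9, 0.1]
opening: 0.301
```

{"method": "play_rows", "body": {
  "moves": [
    [[0,0,0],[0,0,0],0.22],
    [[0,0,0],[0,0,0],0.18],
    [[0,0,0],[0,0,0],0.18],
    [[0,0,0],[0,0,0],0.18],
    [[0,0,0],[0,0,0],0.36],
    [[0,0,0],[0,0,0],0.36],
    [[0,0,0],[0,0,-20],0.36],
    [[0,0,0],[0,0,-60],0.36],
    [[0,0,0],[0,0,-100],0.36],
    [[0,0,0],[0,-45,-130],0.36],
    [[0,0,0],[0,-90,-150],0.36],
    [[0,0,0],[0,-140,-160],0.36],
    [[0,0,0],[0,-190,-160],0.36],
    [[0,0,0],[0,-230,-160],0.36],
    [[0,0,0],[0,-230,-160],0.36]
  ]
}}

```text
clock: 55.5
eef_pos: [333.1, -67.7, 226.1]
tcp_rot: [3.14, -0.001, 1.524]
contact_force: [-0.3, 1.3, 0.2]
opening: 0.36
```

```bash
python3 look.py side t1 220 110 400 250 4.4; python3 look.py top t2 285 95 400 265 3.4; python3 -c "
from rig import r; import cv2
cv2.imwrite('pics/t3.png',r.grab_frame('top')['color'][:,:,::-1])"
```

```text
[336.5 -68.2 226.9] [ 3.136e+00 -1.000e-03  1.524e+00] 0.3604053907782045 [-0.21 -0.11  2.18  0.    1.06 -0.16] 55.55
[338.5 -68.4 227.3] [ 3.135 -0.     1.524] 0.3622737112026263 [-0.21 -0.11  2.18  0.    1.06 -0.16] 55.6
```

View pics/t1.png

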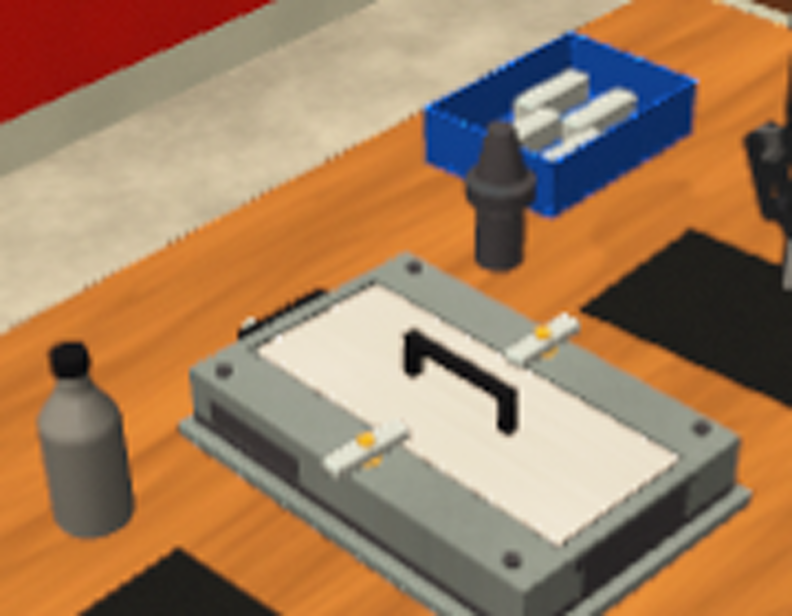

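View pics/t2.png

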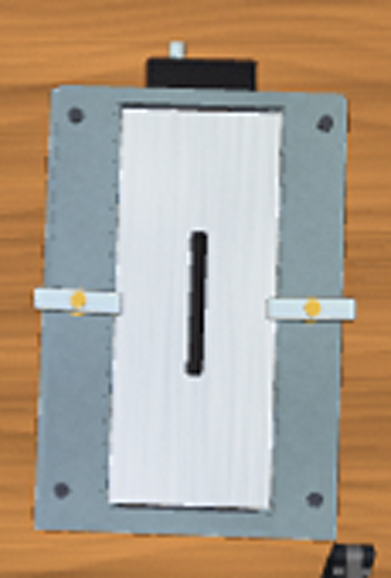

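View pics/t3.png

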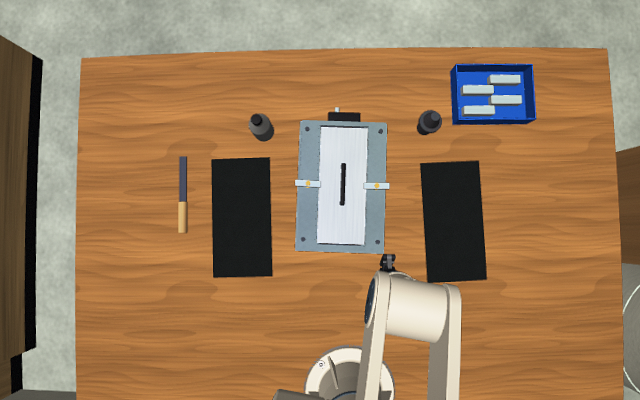

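Both buttons are square across the cover edges at (307,184) and (376,185). The cover is flush, both mats are empty and the bystanders look where they were. I hand in.

Run:
```python
from rig import r
print(r.sense()["contact_force"]); print(r.sign_off())
```

```text
[-0.19660967 -0.25048603  1.00655223]
the job is handed in; nothing more can be done
None
```

I reloaded the magazine and handed the job in at about 56 s. I got no verdict back, so the result below rests on my own checks.

- **Buttons, opening:** I turned both buttons aside. The left one first stopped at only about 1.26 rad by my estimate, so I turned it again until it lay nearly along the rim.
- **Cover off:** I lifted the cover by its handle and laid it flat, handle up, on the empty mat.
- **Billets:** Two billets were on the mat. Both are in the channel, crosswise and flat, about 2 and 4 mm off the centre line by camera.
- **Follower:** I pushed it along the centre line at about 4 N until it stopped dead and the force rose to 14 N. The top view then showed one closed row against the front stop.
- **Cover back and buttons closed:** The cover is back in its frame, with the same outline as at the start in both cameras. Both buttons look square across its edges.
- **Bystanders:** The tool holder, oil bottle and file look unmoved. The gripper was clear of everything at the end.

**Disagreements:** The two cameras differed by 4–8 mm sideways, so I corrected positions against where the gripper actually met things. Pressing the cover home showed about 7 N sideways and 11 N upward. It still looked flush after release, but I only checked its seating by eye.

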